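# Refill the spice rack and set its sliding stop

### The arm

A 7-joint arm with a two-finger parallel gripper is mounted at the origin on a cart in front of the work surface, level with it; the furniture and walls round the work are solid. World frame = base frame: x ahead of the robot, y to its left, z up, the work surface at z = 0. Lengths are in m, angles in rad, forces in N, time in s.
With the tool pointing down it reaches from about 0.425 to 0.925 m from the base axis. Payload 6.8 kg.
Tool frame: the origin (TCP) lies midway between the tips of the shut fingers; the grasp point (between the pads) lies 19 mm behind it; z points along the fingers, x is the direction in which the jaws open and shut, and the axes are right-handed (so a half turn about z gives the same grasp; the last joint's range is limited). The gripper opens to 85 mm and grips with 20 to 120 N. Pads are 22 mm wide; open, the fingers measure 114 mm over their backs; the gripper's body (76 mm by 85 mm) begins 54 mm behind the grasp point. The pads swing forward as they close: fully open they stand 13 mm farther back than shut.
Start: joints at [1.092, 0.477, 0.022, 1.555, -0.011, 1.109, -0.083], TCP at [0.245, -0.629, 0.231] pointing down, gripper open.
Joint ranges: [-2.96, 2.96], [-0.34, 2.1], [-1.41, 1.46], [0.24, 2.44], [-1.37, 4.51], [0.17, 1.92], [-2.96, 2.96]. Speed limits (rad/s): [2.39, 2.39, 3.14, 3.14, 3.14, 3.14, 3.14].

### API

Orientations are given as a unit quaternion [w, x, y, z].
In Python, from station import bot, imaging, nets gives the robot as it stands. The module is installed in compiled form; this text tells all that it offers.
- The arm moves only by the tool apply_moves, never from a script. Its argument "moves" is text: rows parted by semicolons, each of 7 numbers parted by spaces: the gripper command: -1 is fully open, 1 is shut, values between are in proportion, then the shift along the tool's x, y, z normalised to -1 to 1, where 1 is 120 mm, then the turn, a rotation vector about the tool's x, y, z normalised to -1 to 1, where 1 is 4 degrees. In form: hand dx dy dz rx ry rz; .... A call has 1 to 12 rows; each row shifts and turns the commanded pose from where the row before left it, along the tool's axes as they then stand; what a row does not reach is not made up. A row lasts 1/12 s, in which the tool goes at most 41.7 mm and 7.16 degrees, less where a joint would pass 70% of its speed; a pose out of reach is approached as far as the arm can. A call with a number of a shift or a turn outside -1 to 1 is refused whole. A call with a gripper value outside its range is refused whole. The fingers move at their own pace and stop on an object; "force" is the grip in N (left out, the last holds). Time passes only in rows, so rows that do not move let the fingers close. It gives the time, the measured TCP pose, the force and the opening at its end, in the units of the state.
- bot.get_obs(): the state, without advancing time (a new reading comes with each control period).
- imaging.read_camera(name): name is "side" or "top" or "wrist"; returns a dict with "image" (400x640x3 uint8, red, green, blue), "fx", "fy", "cx", "cy" (pixels), "dist_coeffs" ([k1, k2, p1, p2, k3] as OpenCV has them; the pictures are not rectified), "view" (4x4, takes a point from world to camera coordinates); the wrist camera has in their place "mount" (4x4, takes a point from camera to tool coordinates, whose origin is the TCP and whose axes are the tool frame's). Camera axes: x right, y down, z forward; pixel columns grow to the right and rows downward; lengths in m; the calibration is good to about 2 mm. A picture is of the moment at which its call begins: read the wrist's pose just before it. There is no depth.
- bot.hand_in(): hands the job in, once; it reports no verdict.
Trained networks look in a picture, given as the dict that the camera call returned (one of the last four; its "shot" number tells which), for a name from the list of things; names that differ only in an ending like _2 or _b are one class to them, and where a whole thing is asked for, a point or a joint stands for the part that bears it (a point fixed in the world has none). Each returns a list of dicts, best first, with "score" (0 to 1); they miss things now and then, are a little off and sometimes report something else, mostly with a low value. They report only what shows in the picture. A call takes as long as a camera call.
- nets.spot_in(picture, name): "rect" ([left, top, right, bottom] in pixels, round what is visible of it).
- nets.outline_of(picture, name): "region" (400x640 bool, what is visible of it) and "rect" ([left, top, right, bottom] in pixels, round what is visible of it).
- nets.spot_point(picture, name): "location" ([column, row] in pixels: a listed point, or the origin of a listed thing).
The state is a dict: "t": time; "q": joint angles; "joint_vel": joint speeds; "joint_torque": joint torques, N m; "eef_pos": TCP position; "tool_rot": TCP orientation; "contact_force": force on the tool from outside, world axes, zero at the start; "torque": the same for the moment, N m; "gripper_width": opening from 0.0 (shut) to 1.0 (fully open).
Only numpy, scipy, OpenCV 4.12 (cv2) and the standard library are available. Lean on these libraries where they do the work, as an engineer would, in place of code of your own. Each camera call takes 0.05 s, during which the arm holds its last target.

### The job

Put the spice rack in order: stand every spice jar within reach upright in its rear lane between the tall end board and the dark sliding stop (slide the stop back first if there is too little room), and lay the clothes pegs in the longer front bin and the matchboxes in the shorter one. Once all the jars are in, slide the stop gently along the lane until the row goes tight against the end board, then back it off about a centimetre so the jars lift out freely. Do not disturb the jam jar, the egg cup or the pebble.

Things in the scene. Friction and masses are not known exactly. Their poses are not given: they have to be found in the camera images.
- rack: Fixed low wooden spice rack, 193 mm deep (its x) by 323 mm long (its y), with a lane behind and two bins in front. Origin: centre of its underside, x away from the robot, y to the robot's left, z up; yaw varies up to 15 degrees. Floor 8 mm thick; walls 7 to 8 mm thick, tops 30 mm above the worktop; only the end board of the lane is taller (65 mm).
- lane_end (a point): The rear lane (the rack's larger-x side) runs along y, 52 mm wide inside. Its -y end is the tall end board; the dark stop slides in from its +y end. This point lies on the lane's floor (8 mm above the worktop), midway across, at the end board's inner face; axes as the rack's, so the jars stand at +y from it.
- peg_bin (a point): Centre of the floor of the longer front bin (170 mm along y by 120 mm inside, at the rack's +y end), for the pegs; axes as the rack's.
- box_bin (a point): Centre of the floor of the shorter front bin (130 mm along y by 120 mm inside, at the rack's -y end), for the matchboxes; axes as the rack's.
- fence (a joint): Travel of the dark wooden stop along the lane in m: 0 fully back (its face 235 mm from the end board), growing to 0.19 as it slides toward the end board. It starts part of the way along. Sliding friction about 1.5 N; it stays where it is left.
- fence_face (a point): Middle of the stop's flat upright face that meets the jars, 33 mm above the worktop (the face is 48 mm wide and reaches from the lane's floor up to 64 mm above the worktop); axes as the rack's, jars lie at -y from it.
- fence_grip (a point): Point to grip on the stop's upright handle, 85 mm above the worktop, 38 mm behind (+y of) the face. The handle is a post 16 mm wide (rack's x) by 26 mm (rack's y); its top is 106 mm above the worktop.
- jar_1: Glass spice jar with a screw cap, may be absent: 42 mm across, 106 mm tall, about 110 g; the cap is the topmost 20 mm and 41 mm across. Origin: centre of its underside, z up.
- jar_2: Glass spice jar with a screw cap, may be absent: 42 mm across, 106 mm tall, about 110 g; the cap is the topmost 20 mm and 41 mm across. Origin: centre of its underside, z up.
- jar_3: Glass spice jar with a screw cap, may be absent: 42 mm across, 106 mm tall, about 110 g; the cap is the topmost 20 mm and 41 mm across. Origin: centre of its underside, z up.
- jar_4: Glass spice jar with a screw cap, may be absent: 42 mm across, 106 mm tall, about 110 g; the cap is the topmost 20 mm and 41 mm across. Origin: centre of its underside, z up.
- peg_a: Wooden clothes peg lying flat, may be absent: 74 mm long (its x), 13 mm wide (y), 10 mm high. Origin: centre of its underside.
- peg_b: Wooden clothes peg lying flat, may be absent: 74 mm long (its x), 13 mm wide (y), 10 mm high. Origin: centre of its underside.
- matchbox_a: Matchbox lying flat, may be absent: 54 mm long (its y), 36 mm wide (x), 16 mm high. Origin: centre of its underside.
- matchbox_b: Matchbox lying flat, may be absent: 54 mm long (its y), 36 mm wide (x), 16 mm high. Origin: centre of its underside.
- jam_jar: Bystander: jam jar with a yellow lid, 64 mm across, 109 mm tall; origin centre of underside. Leave alone.
- egg_cup_wood: Bystander: wooden egg cup, 47 mm across, 57 mm tall; origin centre of underside. Leave alone.
- pebble_grey: Bystander: flat grey pebble, 50 x 61 x 30 mm; origin centre of underside. Leave alone.

How it is judged:
By the outcome, as a careful person would: the job done as asked, in the order asked, and still so for the second after the job is handed in, with the robot touching nothing.
Of jar_1, jar_2, jar_3, jar_4 only 2 to 4 are there at a start; the rules pass over those that are not, and their reading is None.
Of peg_a, peg_b, matchbox_a, matchbox_b only 2 to 3 are there at a start; the rules pass over those that are not, and their reading is None.
At some moment in a run one of peg_a, peg_b, matchbox_a, matchbox_b may be knocked a few centimetres aside while the robot is not near it.
It also fails if it takes over 210 s, if anything falls off the work surface, if the arm or the gripper's body presses on something with over 40 N, if the wrist force passes 120 N, or if a joint passes its speed limit or range.

## Working session

There is one attempt and no reset: what is moved stays moved. The work goes in short steps, Python scripts to look and compute and a tool call to move; the robot and the scene stay as the last step left them, time stands still between calls to the robot, and variables do not carry over. Pictures are saved under pics/ and viewed, and the job is handed in when it is done.

Besides the shell and the picture viewer there is one more tool, called after ">>>" in YAML: its name, and indented under it one key for each argument. apply_moves: Moves the arm, as the interface text tells. Scaled input: -1 to 1 covers 120 mm each way for a shift and 4 degrees each way for a turn. Its arguments: {"type":"object","properties":{"moves":{"type":"string"},"force":{"type":"number"}},"required":["moves"]}

```bash
mkdir -p pics; ls
cat > h.py <<'E'
import numpy as np, cv2
from station import bot, imaging, nets
from scipy.spatial.transform import Rotation as R
def save(d,n): cv2.imwrite('pics/'+n, d['image'][:,:,::-1])
def K(d): return np.array([[d['fx'],0,d['cx']],[0,d['fy'],d['cy']],[0,0,1.]])
def view(d,obs=None):
    if 'view' in d: return np.array(d['view'])
    T=np.eye(4); q=np.array(obs['tool_rot']); T[:3,:3]=R.from_quat(q[[1,2,3,0]]).as_matrix(); T[:3,3]=obs['eef_pos']
    return np.linalg.inv(T@np.array(d['mount']))
def ray(d,V,px):
    u=cv2.undistortPoints(np.array([[px]],float),K(d),np.array(d['dist_coeffs'],float))[0,0]
    C=np.linalg.inv(V); return C[:3,3], C[:3,:3]@np.array([u[0],u[1],1.])
def onz(d,V,px,z):
    o,r=ray(d,V,px); return o+r*(z-o[2])/r[2]
def proj(d,V,P):
    P=np.atleast_2d(P).astype(float); 
    return cv2.projectPoints(P,cv2.Rodrigues(V[:3,:3])[0],V[:3,3],K(d),np.array(d['dist_coeffs'],float))[0][:,0]
def st():
    o=bot.get_obs(); q=np.array(o['tool_rot']); M=R.from_quat(q[[1,2,3,0]]).as_matrix()
    print('t',o['t'],'p',np.round(o['eef_pos'],4),'F',np.round(o['contact_force'],1),'w',round(o['gripper_width'],3)); print(np.round(M,3).tolist(), 'q',np.round(o['q'],2)); return o,M
E
python3 - <<'E'
from h import *
o,M=st()
for n in ['side','top','wrist']:
    d=imaging.read_camera(n); save(d,n+'0.png'); print(n, d.get('shot'), d['fx'], d['dist_coeffs']); print(np.round(d.get('view',d.get('mount')),3).tolist())
st()
E
```

```text
pics
t 0.0 p [ 0.2444 -0.6286  0.2303] F [-0.6 -0.1  0.8] w 1.004
[[0.362, -0.932, -0.001], [-0.932, -0.362, 0.002], [-0.002, 0.0, -1.0]] q [ 1.09  0.48  0.02  1.56 -0.01  1.11 -0.08]
side 1 386.2849566970038 [-0.01235531  0.          0.          0.          0.        ]
[[-1.0, 0.011, -0.005, 0.523], [0.011, 0.626, -0.78, 0.025], [-0.005, -0.78, -0.626, 1.19], [0.0, 0.0, 0.0, 1.0]]
top 2 403.2392512674255 [-0.0673973  0.         0.         0.         0.       ]
[[-0.012, -1.0, 0.003, 0.05], [-0.981, 0.012, -0.194, 0.559], [0.194, -0.005, -0.981, 1.115], [0.0, 0.0, 0.0, 1.0]]
wrist 3 285.9688575351552 [0.00996224 0.         0.         0.         0.        ]
[[1.0, -0.002, -0.002, 0.0], [0.002, 0.958, 0.288, -0.074], [0.001, -0.288, 0.958, -0.143], [0.0, 0.0, 0.0, 1.0]]
t 0.15 p [ 0.2444 -0.6287  0.2306] F [-0.4  0.9  0.6] w 1.005
[[0.362, -0.932, -0.001], [-0.932, -0.362, 0.001], [-0.001, 0.0, -1.0]] q [ 1.09  0.48  0.02  1.56 -0.01  1.11 -0.08]
```

View pics/top0.png

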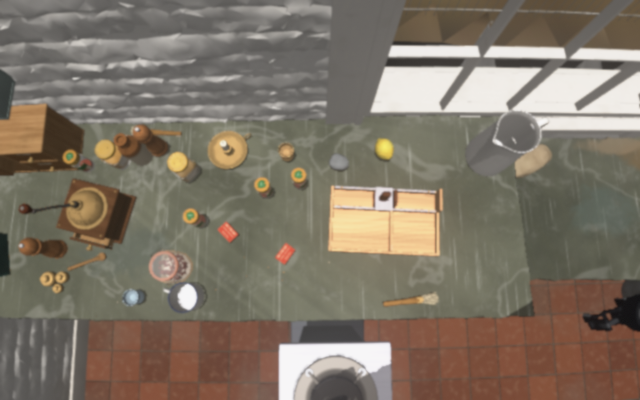

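View pics/side0.png

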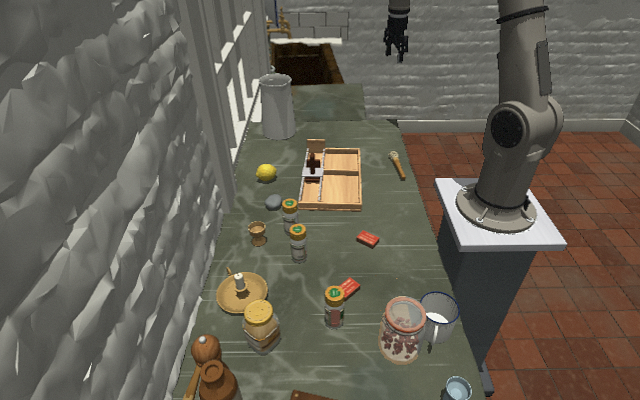

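View pics/wrist0.png

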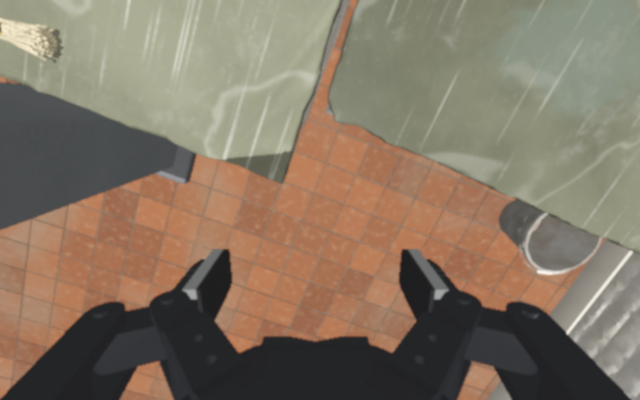

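Run:
```python
from h import *
H=dict(jar_1=.106,peg_a=.0,matchbox_a=.0,jam_jar=0,egg_cup_wood=0,pebble_grey=0)
for cam in ['top','side']:
    d=imaging.read_camera(cam); V=view(d)
    cv2.imwrite(f'pics/{cam}z.png', cv2.resize(d['image'][90:330,20:470] if cam=='top' else d['image'][130:370,180:470],None,fx=1.77 if cam=='top' else 2.4,fy=1.77 if cam=='top' else 2.4,interpolation=cv2.INTER_CUBIC)[:,:,::-1])
    for n in ['jar_1','peg_a','matchbox_a','jam_jar','egg_cup_wood','pebble_grey','lane_end','peg_bin','box_bin','fence_face','fence_grip','rack']:
        z=dict(lane_end=.008,peg_bin=.008,box_bin=.008,fence_face=.033,fence_grip=.085).get(n,0)
        for r in nets.spot_point(d,n)[:6]:
            if r['score']>.15: print(cam,n,round(r['score'],2),np.round(r['location'],1),np.round(onz(d,V,r['location'],z),3))
```

```text
top jar_1 0.83 [298.2 181. ] [0.628 0.1   0.   ]
top jar_1 0.77 [199.1 221.5] [0.506 0.4   0.   ]
top jar_1 0.61 [266.7 192. ] [0.595 0.196 0.   ]
top matchbox_a 0.82 [229.6 235.6] [0.463 0.306 0.   ]
top matchbox_a 0.78 [289.1 258.8] [0.392 0.128 0.   ]
top matchbox_a 0.74 [385.4 199.3] [ 0.568 -0.165  0.   ]
top matchbox_a 0.65 [288.2 154.5] [0.713 0.131 0.   ]
top jam_jar 0.71 [188.6 173.8] [0.655 0.44  0.   ]
top egg_cup_wood 0.5 [287.8 154.4] [0.714 0.132 0.   ]
top egg_cup_wood 0.45 [412.9 231.1] [ 0.469 -0.244  0.   ]
top pebble_grey 0.51 [337.2 160.9] [ 0.691 -0.021  0.   ]
top lane_end 0.73 [431.4 200.9] [ 0.56  -0.304  0.008]
top lane_end 0.36 [265.1 190.4] [0.598 0.2   0.008]
top peg_bin 0.68 [357.1 230.7] [ 0.472 -0.075  0.008]
top box_bin 0.7 [410.6 233.9] [ 0.46  -0.234  0.008]
top fence_face 0.75 [397.2 195.6] [ 0.572 -0.195  0.033]
top fence_grip 0.66 [384.4 197.8] [ 0.556 -0.147  0.085]
top fence_grip 0.5 [188.  172.7] [0.636 0.414 0.085]
top rack 0.72 [383.2 220.9] [ 0.502 -0.155  0.   ]
side jar_1 0.97 [333.  321.4] [0.509 0.397 0.   ]
side jar_1 0.94 [292.4 231.5]
[... 238 characters left out ...]
chbox_a 0.57 [368.4 242.1] [0.404 0.146 0.   ]
side matchbox_a 0.51 [347.7 289.3] [0.47  0.307 0.   ]
side jam_jar 0.88 [264.8 338.3] [0.66  0.438 0.   ]
side jam_jar 0.19 [342.5 161.3] [ 0.457 -0.263  0.   ]
side egg_cup_wood 0.53 [257.4 240.8] [0.713 0.136 0.   ]
side lane_end 0.76 [314.9 152.4] [ 0.557 -0.313  0.008]
side peg_bin 0.77 [338.6 190.2] [ 0.478 -0.082  0.008]
side box_bin 0.76 [344.5 163.2] [ 0.451 -0.239  0.008]
side box_bin 0.37 [310.1 158.6] [ 0.574 -0.271  0.008]
side fence_face 0.77 [314.  167.3] [ 0.558 -0.178  0.033]
side fence_grip 0.72 [309.2 159.7] [ 0.572 -0.145  0.085]
side rack 0.74 [291.8 229.2] [0.62 0.09 0.  ]
side rack 0.57 [334.1 177.7] [ 0.49  -0.163  0.   ]
```

View pics/topz.png

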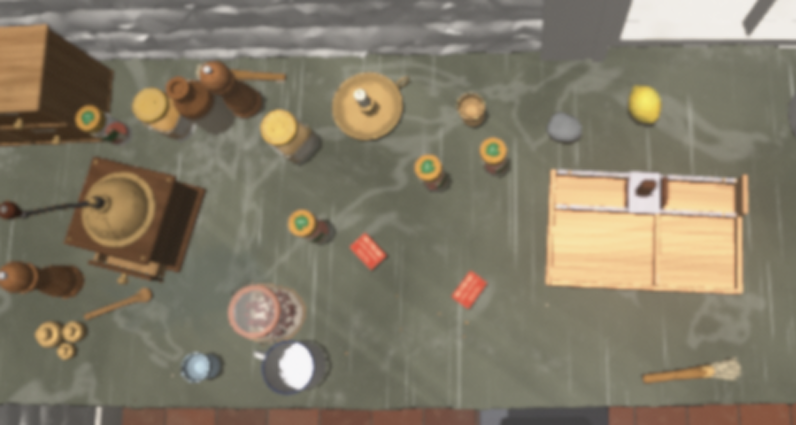

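View pics/sidez.png

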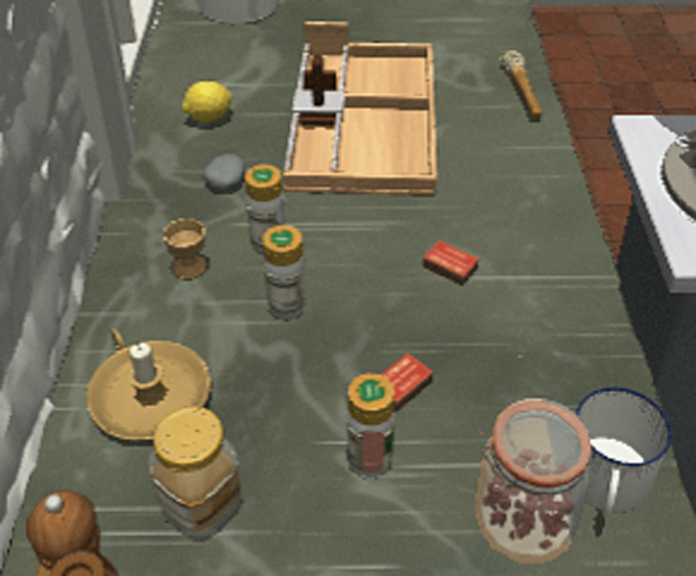

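```bash
cat >> h.py <<'E'
def Rdown(yaw): # tool x at world angle yaw, z down
    c,s=np.cos(yaw),np.sin(yaw); return np.array([[c,s,0],[s,-c,0],[0,0,-1.]])
def plan(p1,yaw,hand,n=None,p0=None,M0=None,vmax=.038,amax=3.9,pr=True):
    """straight, constant rate rows"""
    o=bot.get_obs(); q=np.array(o['tool_rot'])
    if M0 is None: M0=R.from_quat(q[[1,2,3,0]]).as_matrix()
    if p0 is None: p0=np.array(o['eef_pos'])
    M1=Rdown(yaw); rv=R.from_matrix(M0.T@M1).as_rotvec(); D=np.array(p1)-p0
    m=max(np.linalg.norm(D)/vmax, np.degrees(np.linalg.norm(rv))/amax,1); m=int(np.ceil(m))
    n=max(n or 0,m); rows=[]
    M=M0.copy()
    for i in range(n):
        s=M.T@(D/n)/.12; a=np.degrees(rv/n)/4
        rows.append(' '.join(f'{v:g}' for v in [hand,*np.round(s,3)+0.,*np.round(a,2)+0.]))
        M=M@R.from_rotvec(rv/n).as_matrix()
    for k in range(0,n,12): print(f'[{len(rows[k:k+12])}]', '; '.join(rows[k:k+12]))
    return np.array(p1),M1
E
python3 - <<'E'
from h import *
d=imaging.read_camera('top'); V=view(d)
print('far jar',onz(d,V,[72,157],.106))
# rack corners in top image edges
im=d['image']; cv2.imwrite('pics/rack.png',cv2.resize(im[175:270,315:455],None,fx=5.5,fy=5.5,interpolation=cv2.INTER_CUBIC)[:,:,::-1])
plan([.50,-.12,.30],np.radians(-3),-1)
E
```

```text
far jar [0.68293204 0.75351337 0.106     ]
[12] -1 -0.187 -0.207 -0.034 0 0 -0.97; -1 -0.173 -0.219 -0.034 0 0 -0.97; -1 -0.158 -0.23 -0.034 0 0 -0.97; -1 -0.142 -0.241 -0.034 0 0 -0.97; -1 -0.125 -0.25 -0.034 0 0 -0.97; -1 -0.108 -0.257 -0.034 0 0 -0.97; -1 -0.09 -0.264 -0.034 0 0 -0.97; -1 -0.072 -0.27 -0.034 0 0 -0.97; -1 -0.054 -0.274 -0.034 0 0 -0.97; -1 -0.036 -0.277 -0.034 0 0 -0.97; -1 -0.017 -0.279 -0.034 0 0 -0.97; -1 0.002 -0.279 -0.034 0 0 -0.97
[5] -1 0.021 -0.278 -0.034 0 0 -0.97; -1 0.04 -0.276 -0.034 0 0 -0.97; -1 0.058 -0.273 -0.034 0 0 -0.97; -1 0.077 -0.269 -0.034 0 0 -0.97; -1 0.094 -0.263 -0.034 0 0 -0.97
```

View pics/rack.png

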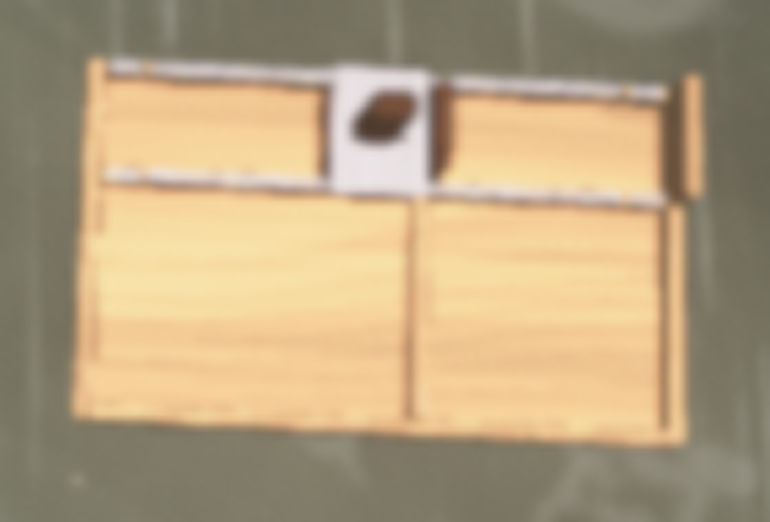

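>>> apply_moves:
  moves: "-1 -0.187 -0.207 -0.034 0 0 -0.97; -1 -0.173 -0.219 -0.034 0 0 -0.97; -1 -0.158 -0.23 -0.034 0 0 -0.97; -1 -0.142 -0.241 -0.034 0 0 -0.97; -1 -0.125 -0.25 -0.034 0 0 -0.97; -1 -0.108 -0.257 -0.034 0 0 -0.97; -1 -0.09 -0.264 -0.034 0 0 -0.97; -1 -0.072 -0.27 -0.034 0 0 -0.97; -1 -0.054 -0.274 -0.034 0 0 -0.97; -1 -0.036 -0.277 -0.034 0 0 -0.97; -1 -0.017 -0.279 -0.034 0 0 -0.97; -1 0.002 -0.279 -0.034 0 0 -0.97"

```text
t: 2.5
eef_pos: [0.4249, -0.2681, 0.2808]
tool_rot: [0.0, 0.982, -0.191, 0.0]
contact_force: [0.8, -0.4, 0.1]
gripper_width: 0.998
```

>>> apply_moves:
  moves: "-1 0.021 -0.278 -0.034 0 0 -0.97; -1 0.04 -0.276 -0.034 0 0 -0.97; -1 0.058 -0.273 -0.034 0 0 -0.97; -1 0.077 -0.269 -0.034 0 0 -0.97; -1 0.094 -0.263 -0.034 0 0 -0.97; -1 0 0 0 0 0 0; -1 0 0 0 0 0 0"

```text
t: 3.08
eef_pos: [0.5, -0.1175, 0.3011]
tool_rot: [-0.0, 1.0, -0.022, 0.001]
contact_force: [-0.2, -0.8, 0.4]
gripper_width: 1.0
```

Run:
```python
from h import *
o,M=st()
d=imaging.read_camera('wrist'); save(d,'w1.png'); V=view(d,o)
for n in ['lane_end','peg_bin','box_bin','fence_face','fence_grip','rack','matchbox_a','jar_1','peg_a']:
    z=dict(lane_end=.008,peg_bin=.008,box_bin=.008,fence_face=.033,fence_grip=.085).get(n,0)
    for r in nets.spot_point(d,n)[:4]:
        if r['score']>.2: print(n,round(r['score'],2),np.round(r['location'],1),np.round(onz(d,V,r['location'],z),3))
```

```text
t 3.0833 p [ 0.5    -0.1175  0.3011] F [-0.2 -0.8  0.4] w 1.0
[[0.999, -0.045, 0.001], [-0.045, -0.999, 0.0], [0.001, -0.0, -1.0]] q [ 0.52  0.18 -0.47  1.82  0.09  1.16 -0.02]
lane_end 0.71 [353.6 270.8] [ 0.558 -0.305  0.008]
peg_bin 0.72 [293.8 141. ] [ 0.471 -0.082  0.008]
box_bin 0.78 [294.5 234.8] [ 0.461 -0.234  0.008]
fence_face 0.71 [354.5 209.1] [ 0.557 -0.185  0.033]
fence_face 0.65 [351.5 269.5] [ 0.552 -0.288  0.033]
fence_grip 0.69 [363.3 194.9] [ 0.562 -0.148  0.085]
rack 0.97 [314.  183.4] [ 0.498 -0.15   0.   ]
rack 0.71 [439.2  93.6] [ 0.686 -0.025  0.   ]
```

View pics/w1.png

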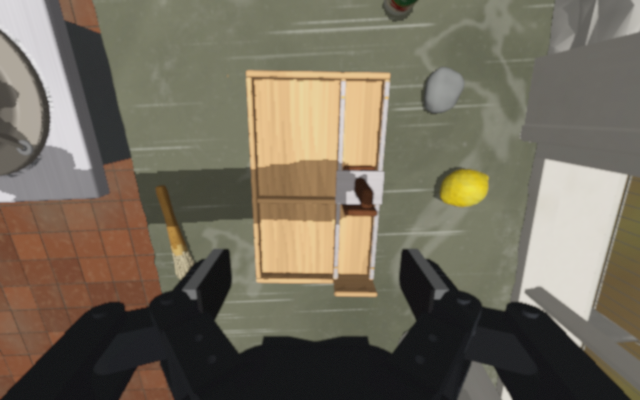

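Run:
```python
from h import *
o,M=st()
d=imaging.read_camera('wrist'); V=view(d,o)
from scipy.optimize import least_squares
cv2.imwrite('pics/w1z.png',cv2.resize(d['image'][60:305,235:400],None,fx=2.4,fy=2.4,interpolation=cv2.INTER_CUBIC)[:,:,::-1])
pts=[(247,72),(389,74),(257,283)]
for p in pts: print(p,np.round(onz(d,V,p,.03),4))
P=np.array([onz(d,V,p,.03)[:2] for p in pts])
v=P[1]-P[0]; print('x axis',np.linalg.norm(v),np.degrees(np.arctan2(v[1],v[0])))
v=P[0]-P[2]; print('y axis',np.linalg.norm(v),np.degrees(np.arctan2(-v[0],v[1])))
def model(cx,cy,psi):
    c,s=np.cos(psi),np.sin(psi)
    def f(x,y,z): return [cx+c*x-s*y,cy+s*x+c*y,z]
    return [f(-.0965,.1615,.03),f(.0965,.1615,.03),f(-.0965,-.1615,.03)]
r=least_squares(lambda q:(proj(d,V,model(*q))-np.array(pts)).ravel(),[.5,-.15,0]); print(r.x,np.degrees(r.x[2]),r.fun)
m=d['image'].copy()
```

```text
t 3.5833 p [ 0.4989 -0.1201  0.3006] F [-0.5 -0.  -0. ] w 1.002
[[0.999, -0.05, -0.0], [-0.05, -0.999, -0.0], [-0.0, 0.0, -1.0]] q [ 0.53  0.18 -0.47  1.82  0.09  1.16 -0.02]
(247, 72) [0.4156 0.011  0.03  ]
(389, 74) [ 0.6041 -0.0013  0.03  ]
(257, 283) [ 0.3935 -0.3094  0.03  ]
x axis 0.1889559445867051 -3.726093788047863
y axis 0.32112541727249855 -3.95178919938866
[ 0.49957492 -0.15613141 -0.06471273] -3.7077662439210672 [-1.42614438 -0.17301579  1.64134727 -0.18055605 -0.26580727  0.89315516]
```

View pics/w1z.png

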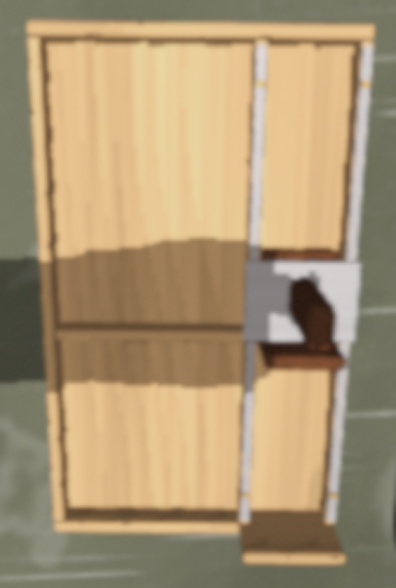

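```bash
cat > fit.py <<'E'
from h import *
from scipy.optimize import least_squares
o,M=st()
d=imaging.read_camera('wrist'); V=view(d,o)
zp=np.array([(27,22),(375,24),(55,531),(258,42),(268,42),(243,563),(345,563),(243,524),(345,524),(329,520),(357,42)],float)
px=zp/2.4+[235,60]-.3
md=np.array([(-.0965,.1615,.03),(.0965,.1615,.03),(-.0965,-.1615,.03),(.0305,.1535,.03),(.0375,.1535,.03),(.0305,-.1615,.065),(.0965,-.1615,.065),(.0305,-.1535,.065),(.0965,-.1535,.065),(.0895,-.1535,.03),(.0895,.1535,.03)])
def W(q,m):
    c,s=np.cos(q[2]),np.sin(q[2]); return np.c_[q[0]+c*m[:,0]-s*m[:,1],q[1]+s*m[:,0]+c*m[:,1],m[:,2]]
r=least_squares(lambda q:(proj(d,V,W(q,md))-px).ravel(),[.5,-.15,0],loss='soft_l1'); print(r.x,np.degrees(r.x[2])); print(np.round(proj(d,V,W(r.x,md))-px,1).tolist())
np.save('rack.npy',r.x)
t=imaging.read_camera('top'); Vt=view(t)
for cam,dd,VV,(x0,y0,x1,y1),f in [('w',d,V,(235,60,400,305),2.4),('t',t,Vt,(315,175,455,270),5.5)]:
    im=cv2.resize(dd['image'][y0:y1,x0:x1],None,fx=f,fy=f,interpolation=cv2.INTER_CUBIC)
    for p in (proj(dd,VV,W(r.x,md))-[x0,y0]+.5)*f-.5: cv2.circle(im,tuple(int(v) for v in np.round(p)),3,(255,0,255),-1)
    cv2.imwrite(f'pics/ov_{cam}.png',im[:,:,::-1])
E
python3 fit.py
```

```text
t 3.6333 p [ 0.499  -0.1199  0.3007] F [-0.5  0.2  0.4] w 1.0
[[0.999, -0.049, 0.0], [-0.049, -0.999, -0.0], [0.0, 0.0, -1.0]] q [ 0.53  0.18 -0.47  1.82  0.09  1.16 -0.02]
[ 0.50078675 -0.15121295 -0.06027174] -3.4533165912101604
[[-0.5, -0.7], [0.1, -0.2], [-0.1, 0.6], [-1.1, -1.5], [-0.0, -1.5], [-0.1, 0.7], [0.5, 1.1], [0.1, 12.5], [0.9, 12.9], [-1.3, 1.8], [1.8, -1.1]]
```

View pics/ov_w.png

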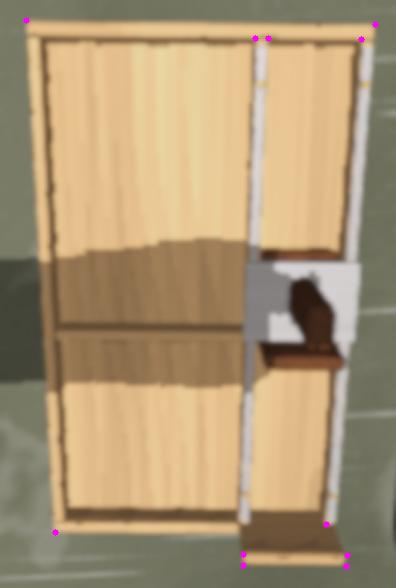

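View pics/ov_t.png

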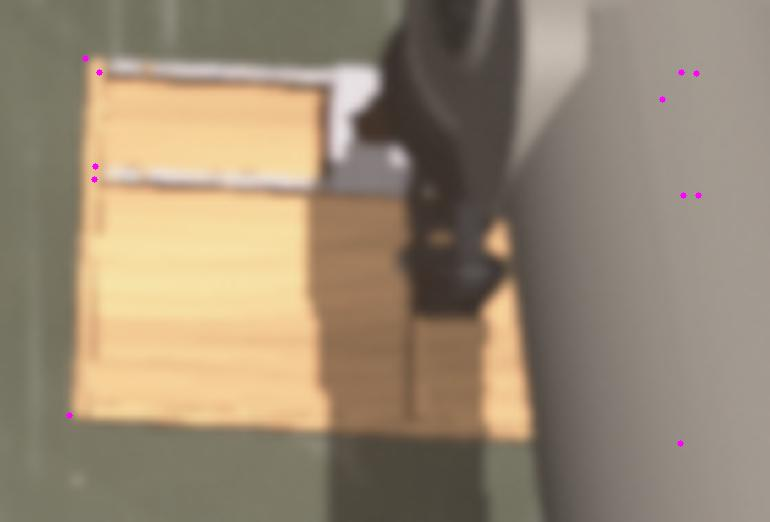

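```bash
sed -i 's/^px=/keep=[0,1,2,3,4,5,6,9,10]; px=/; s/^def W/md=md[keep]; px=px[keep]\ndef W/' fit.py; python3 fit.py
python3 - <<'E'
from h import *
q=np.load('rack.npy'); c,s=np.cos(q[2]),np.sin(q[2])
f=lambda x,y:np.round([q[0]+c*x-s*y,q[1]+s*x+c*y],4)
print('lane_end',f(.0635,-.1535),'box',f(-.0295,-.0885),'peg',f(-.0295,.0685))
# stop from top image0? use wrist: face lower edge etc
o,M=st(); d=imaging.read_camera('wrist'); V=view(d,o)
for zp,z in [((262,368),.064),((343,368),.064),((303,285),.106)]:
    P=onz(d,V,np.array(zp)/2.4+[235,60],z)[:2]-q[:2]; print('rack coords',np.round([c*P[0]+s*P[1],-s*P[0]+c*P[1]],4))
E
```

```text
t 3.7333 p [ 0.4991 -0.1197  0.3007] F [ 0.1 -0.7  0.4] w 0.998
[[0.999, -0.049, -0.0], [-0.049, -0.999, -0.0], [-0.0, 0.0, -1.0]] q [ 0.53  0.18 -0.47  1.82  0.09  1.16 -0.02]
[ 0.50101733 -0.15155526 -0.05935324] -3.4006903053352313
[[-0.4, -0.2], [0.2, 0.2], [0.1, 0.9], [-1.1, -1.1], [0.0, -1.0], [0.1, 1.0], [0.6, 1.4], [-1.2, 2.1], [1.9, -0.8]]
lane_end [ 0.5553 -0.3086] box [ 0.4663 -0.2381] peg [ 0.4756 -0.0814]
t 3.8333 p [ 0.4991 -0.1196  0.3007] F [-0.6  0.5 -0.2] w 1.003
[[0.999, -0.049, 0.0], [-0.049, -0.999, -0.0], [0.0, 0.0, -1.0]] q [ 0.53  0.18 -0.47  1.82  0.09  1.16 -0.02]
rack coords [ 0.0382 -0.0284]
rack coords [ 0.0856 -0.028 ]
rack coords [0.0525 0.0307]
```

```bash
cat >> h.py <<'E'
RK=np.load('rack.npy')
def rw(x,y,z):
    c,s=np.cos(RK[2]),np.sin(RK[2]); return np.array([RK[0]+c*x-s*y,RK[1]+s*x+c*y,z])
def wr(p):
    c,s=np.cos(RK[2]),np.sin(RK[2]); P=np.array(p[:2])-RK[:2]; return np.array([c*P[0]+s*P[1],-s*P[0]+c*P[1]])
YAW=RK[2]
E
python3 - <<'E'
from h import *
p,M=plan(rw(.0635,.009,.16),YAW,-1)
p,M=plan(rw(.0635,.009,.070),YAW,-1,n=4,p0=p,M0=M)
E
```

```text
[5] -1 0.112 0.039 0.234 0 0 0.03; -1 0.112 0.039 0.234 0 0 0.03; -1 0.112 0.039 0.234 0 0 0.03; -1 0.112 0.038 0.234 0 0 0.03; -1 0.112 0.038 0.234 0 0 0.03
[4] -1 0 0 0.188 0 0 0; -1 0 0 0.188 0 0 0; -1 0 0 0.188 0 0 0; -1 0 0 0.188 0 0 0
```

>>> apply_moves:
  moves: "-1 0.112 0.039 0.234 0 0 0.03; -1 0.112 0.039 0.234 0 0 0.03; -1 0.112 0.039 0.234 0 0 0.03; -1 0.112 0.038 0.234 0 0 0.03; -1 0.112 0.038 0.234 0 0 0.03; -1 0 0 0 0 0 0; -1 0 0 0 0 0 0"

```text
t: 4.47
eef_pos: [0.5642, -0.146, 0.1588]
tool_rot: [-0.001, 1.0, -0.03, -0.002]
contact_force: [-0.1, 0.2, 0.8]
gripper_width: 1.001
```

Run:
```python
from h import *
o,M=st(); print(wr(o['eef_pos']), M[1,0])
d=imaging.read_camera('wrist'); save(d,'w2.png')
```

```text
t 4.4667 p [ 0.5642 -0.146   0.1588] F [-0.1  0.2  0.8] w 1.001
[[0.998, -0.059, -0.004], [-0.059, -0.998, 0.001], [-0.004, -0.001, -1.0]] q [ 0.47  0.44 -0.42  1.82  0.22  0.93 -0.1 ]
[0.06270465 0.00924844] -0.059274656783473455
```

View pics/w2.png

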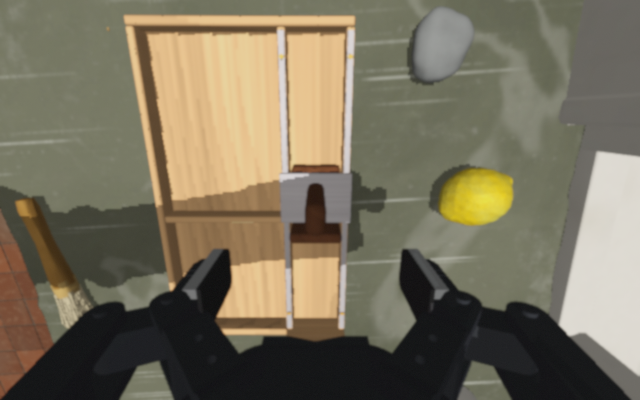

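>>> apply_moves:
  moves: "-1 0.006 0 0.18 0 0 0; -1 0 0 0.19 0 0 0; -1 0 0 0.19 0 0 0; -1 0 0 0.18 0 0 0; -1 0 0 0 0 0 0; 1 0 0 0 0 0 0; 1 0 0 0 0 0 0; 1 0 0 0 0 0 0; 1 0 0 0 0 0 0; 1 0 0 0 0 0 0; 1 0 0 0 0 0 0; 1 0 0 0 0 0 0"
  force: 25

```text
t: 5.52
eef_pos: [0.564, -0.1464, 0.0722]
tool_rot: [0.0, 1.0, -0.03, -0.002]
contact_force: [-7.9, 0.6, 11.0]
gripper_width: 0.185
```

>>> apply_moves:
  moves: "1 0 -0.06 0 0 0 0; 1 0 -0.06 0 0 0 0; 1 0 -0.06 0 0 0 0; 1 0 -0.06 0 0 0 0; 1 0 -0.06 0 0 0 0; 1 0 -0.06 0 0 0 0; 1 0 -0.06 0 0 0 0; 1 0 -0.06 0 0 0 0; 1 0 -0.06 0 0 0 0; 1 0 -0.06 0 0 0 0; 1 0 -0.06 0 0 0 0; 1 0 -0.06 0 0 0 0"

```text
t: 6.52
eef_pos: [0.5691, -0.0605, 0.0722]
tool_rot: [0.001, 1.0, -0.03, -0.002]
contact_force: [-8.0, -1.5, 11.0]
gripper_width: 0.179
```

Run:
```python
from h import *
o,M=st(); print(wr(o['eef_pos']))
d=imaging.read_camera('wrist'); save(d,'w3.png')
d=imaging.read_camera('side'); cv2.imwrite('pics/s3.png',cv2.resize(d['image'][130:370,180:470],None,fx=2.4,fy=2.4)[:,:,::-1])
```

```text
t 6.5167 p [ 0.5691 -0.0605  0.0722] F [-8.  -1.5 11. ] w 0.179
[[0.998, -0.06, -0.003], [-0.06, -0.998, -0.002], [-0.003, 0.002, -1.0]] q [ 0.3   0.54 -0.39  1.91  0.29  0.75 -0.32]
[0.06260531 0.09489869]
```

View pics/w3.png

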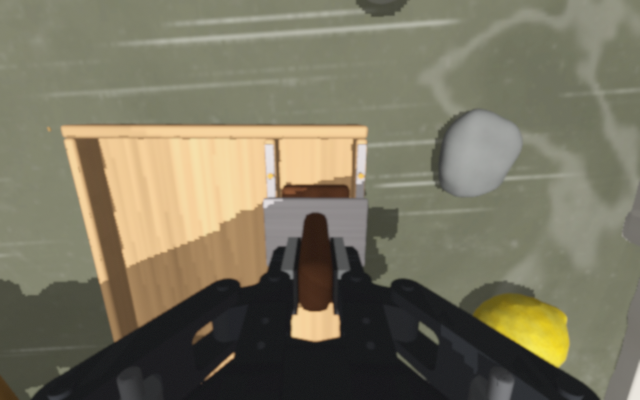

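>>> apply_moves:
  moves: "-1 0 0 0 0 0 0; -1 0 0 0 0 0 0; -1 0 0 0 0 0 0; -1 0 0 0 0 0 0; -1 0 0 0 0 0 0; -1 0 0 -0.15 0 0 0; -1 0 0 -0.3 0 0 0; -1 0 0 -0.3 0 0 0; -1 0 0 -0.3 0 0 0; -1 0 0 -0.3 0 0 0; -1 0 0 -0.15 0 0 0"

```text
t: 7.53
eef_pos: [0.5726, -0.06, 0.2563]
tool_rot: [0.0, 1.0, -0.03, 0.003]
contact_force: [1.4, -0.8, -0.0]
gripper_width: 0.997
```

Run:
```python
from h import *
o,M=st()
plan([.61,.15,.25],YAW,-1)
```

```text
t 7.5333 p [ 0.5726 -0.06    0.2563] F [ 1.4 -0.8 -0. ] w 0.997
[[0.998, -0.059, 0.006], [-0.059, -0.998, -0.0], [0.006, 0.0, -1.0]] q [ 0.36  0.33 -0.46  1.75  0.16  1.1  -0.21]
[6] -1 0.034 -0.294 0.009 0 -0.01 0; -1 0.034 -0.294 0.009 0 -0.01 0; -1 0.034 -0.294 0.009 0 -0.01 0; -1 0.034 -0.294 0.009 0 -0.01 0; -1 0.034 -0.294 0.009 0 -0.01 0; -1 0.034 -0.294 0.009 0 -0.01 0
```

>>> apply_moves:
  moves: "-1 0.034 -0.294 0.009 0 -0.01 0; -1 0.034 -0.294 0.009 0 -0.01 0; -1 0.034 -0.294 0.009 0 -0.01 0; -1 0.034 -0.294 0.009 0 -0.01 0; -1 0.034 -0.294 0.009 0 -0.01 0; -1 0.034 -0.294 0.009 0 -0.01 0; -1 0 0 0 0 0 0; -1 0 0 0 0 0 0"

```text
t: 8.2
eef_pos: [0.6073, 0.1529, 0.2446]
tool_rot: [-0.001, 1.0, -0.027, -0.002]
contact_force: [-1.1, -1.0, 0.3]
gripper_width: 1.003
```

```bash
cat > seejars.py <<'E'
from h import *
import sys
o,M=st()
d=imaging.read_camera('wrist'); save(d,sys.argv[1]); V=view(d,o)
t=imaging.read_camera('top'); s=imaging.read_camera('side')
for nm in sys.argv[2].split(','):
  for cn,dd,VV in [('wrist',d,V),('top',t,view(t)),('side',s,view(s))]:
    for r in nets.spot_point(dd,nm)[:5]:
        if r['score']>.25: print(cn,nm,round(r['score'],2),np.round(r['location'],1),np.round(onz(dd,VV,r['location'],0),3))
E
python3 seejars.py w4.png jar_1
```

```text
t 8.2 p [0.6073 0.1529 0.2446] F [-1.1 -1.   0.3] w 1.003
[[0.999, -0.054, -0.005], [-0.054, -0.999, 0.002], [-0.005, -0.001, -1.0]] q [ 0.03  0.44 -0.51  1.63  0.23  1.14 -0.59]
wrist jar_1 0.89 [326.1 206.8] [0.619 0.099 0.   ]
wrist jar_1 0.59 [301.5 137. ] [0.591 0.198 0.   ]
top jar_1 0.76 [198.3 221.5] [0.506 0.403 0.   ]
top jar_1 0.58 [266.1 188.4] [0.606 0.198 0.   ]
side jar_1 0.74 [335.2 320.1] [0.504 0.394 0.   ]
side jar_1 0.62 [298.4 256.4] [0.596 0.197 0.   ]
side jar_1 0.58 [290.  232.6] [0.624 0.104 0.   ]
```

View pics/w4.png

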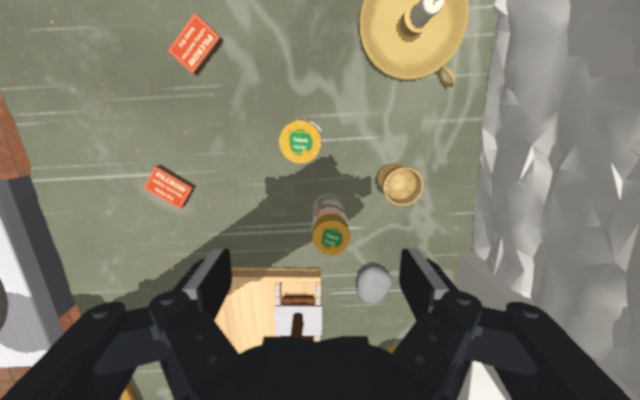

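Run:
```python
from h import *
o,M=st(); d=imaging.read_camera('wrist'); V=view(d,o)
print(onz(d,V,(331.5,237.5),.106),onz(d,V,(300.5,142.5),.106), onz(d,V,(195,43),.016),onz(d,V,(169,186.5),.016))
p,M=plan([.620,.099,.15],YAW,-1)
plan([.620,.099,.058],YAW,-1,n=4,p0=p,M0=M)
```

```text
t 8.5 p [0.608 0.148 0.245] F [0.2 0.1 0.5] w 1.0
[[0.998, -0.062, -0.004], [-0.062, -0.998, -0.0], [-0.004, 0.001, -1.0]] q [ 0.04  0.43 -0.51  1.63  0.23  1.14 -0.59]
[0.62220427 0.09347735 0.106     ] [0.59691345 0.19558623 0.106     ] [0.47784987 0.3085766  0.016     ] [0.41102802 0.1403962  0.016     ]
[3] -1 0.043 0.134 0.264 0 0.02 -0.01; -1 0.042 0.135 0.264 0 0.02 -0.01; -1 0.042 0.135 0.264 0 0.02 -0.01
[4] -1 0 0 0.192 0 0 0; -1 0 0 0.192 0 0 0; -1 0 0 0.192 0 0 0; -1 0 0 0.192 0 0 0
```

>>> apply_moves:
  moves: "-1 0.043 0.137 0.264 0 0.02 0; -1 0.043 0.137 0.264 0 0.02 0; -1 0.043 0.137 0.264 0 0.02 0; -1 0 0 0 0 0 0; -1 0 0 0 0 0 0; -1 0 0 0 0 0 0; -1 0 0 0 0 0 0"

```text
t: 9.13
eef_pos: [0.6211, 0.1015, 0.1521]
tool_rot: [-0.001, 1.0, -0.029, 0.002]
contact_force: [-0.3, -0.5, 0.5]
gripper_width: 1.002
```

Run:
```python
from h import *
o,M=st(); d=imaging.read_camera('wrist'); V=view(d,o); save(d,'w5.png')
print(proj(d,V,[o['eef_pos']]), proj(d,V,[[.62,.097,.106]]))
```

```text
t 9.1333 p [0.6211 0.1015 0.1521] F [-0.3 -0.5  0.5] w 1.002
[[0.998, -0.058, 0.003], [-0.058, -0.998, 0.002], [0.003, -0.002, -1.0]] q [ 0.09  0.53 -0.47  1.72  0.28  0.96 -0.55]
[[313.82039508 252.80299195]] [[312.73929974 228.57719802]]
```

View pics/w5.png

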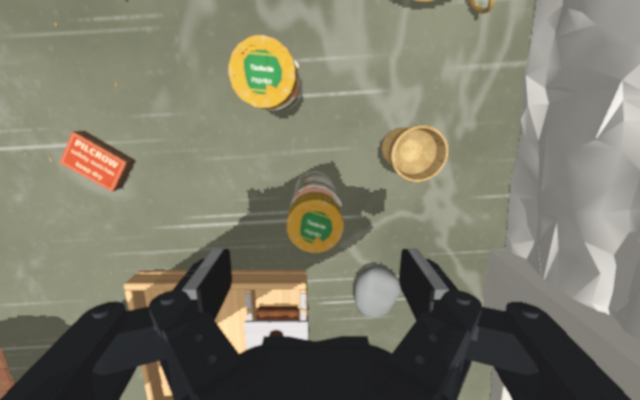

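>>> apply_moves:
  moves: "-1 0 0.005 0.19 0 0 0; -1 0 0 0.2 0 0 0; -1 0 0 0.2 0 0 0; -1 0 0 0.19 0 0 0; 1 0 0 0 0 0 0; 1 0 0 0 0 0 0; 1 0 0 0 0 0 0; 1 0 0 0 0 0 0; 1 0 0 0 0 0 0; 1 0 0 0 0 0 0"
  force: 30

```text
t: 10.02
eef_pos: [0.6215, 0.0999, 0.0587]
tool_rot: [-0.001, 1.0, -0.03, 0.002]
contact_force: [-1.8, 0.2, 6.2]
gripper_width: 0.473
```

>>> apply_moves:
  moves: "1 0 0 -0.1 0 0 0; 1 0 0 -0.3 0 0 0; 1 0 0 -0.3 0 0 0; 1 0 0 -0.3 0 0 0; 1 0 0 -0.2 0 0 0; 1 0 0 0 0 0 0; 1 0 0 0 0 0 0"

```text
t: 10.6
eef_pos: [0.621, 0.0992, 0.2031]
tool_rot: [-0.0, 1.0, -0.03, 0.002]
contact_force: [-0.7, 0.0, -1.8]
gripper_width: 0.482
```

Run:
```python
from h import *
o,M=st(); d=imaging.read_camera('wrist'); V=view(d,o); save(d,'w6.png')
d=imaging.read_camera('side'); cv2.imwrite('pics/s6.png',cv2.resize(d['image'][60:300,180:470],None,fx=2.4,fy=2.4)[:,:,::-1])
p,M=plan(rw(.0625,-.1265,.20),YAW,1)
```

```text
t 10.6 p [0.621  0.0992 0.2031] F [-0.7  0.  -1.8] w 0.482
[[0.998, -0.059, 0.004], [-0.059, -0.998, 0.0], [0.004, -0.001, -1.0]] q [ 0.1   0.47 -0.49  1.68  0.25  1.05 -0.52]
[11] 1 -0.031 0.29 0 0 0 0; 1 -0.031 0.29 0 0 0 0; 1 -0.031 0.29 0 0 0 0; 1 -0.031 0.29 0 0 0 0; 1 -0.031 0.29 0 0 0 0; 1 -0.031 0.29 0 0 0 0; 1 -0.031 0.29 0 0 0 0; 1 -0.031 0.29 0 0 0 0; 1 -0.031 0.29 0 0 0 0; 1 -0.031 0.29 0 0 0 0; 1 -0.031 0.29 0 0 0 0
```

View pics/s6.png

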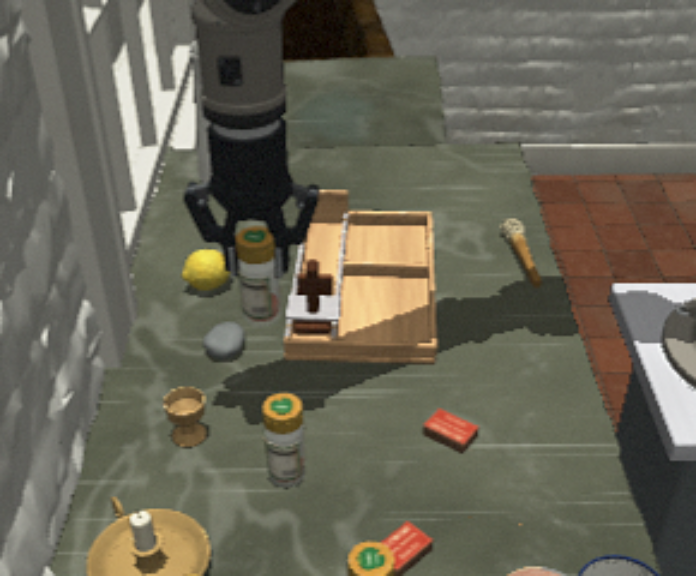

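View pics/w6.png

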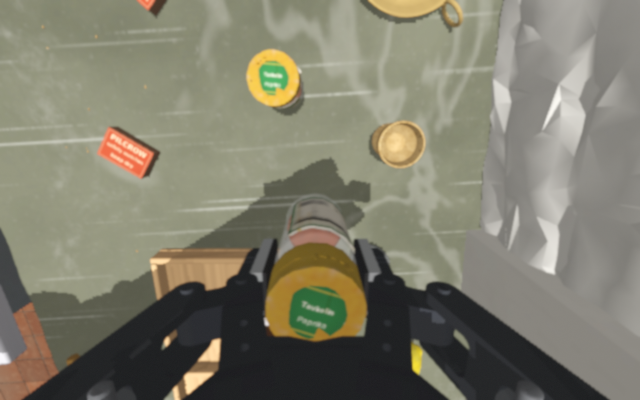

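>>> apply_moves:
  moves: "1 -0.031 0.29 0 0 0 0; 1 -0.031 0.29 0 0 0 0; 1 -0.031 0.29 0 0 0 0; 1 -0.031 0.29 0 0 0 0; 1 -0.031 0.29 0 0 0 0; 1 -0.031 0.29 0 0 0 0; 1 -0.031 0.29 0 0 0 0; 1 -0.031 0.29 0 0 0 0; 1 -0.031 0.29 0 0 0 0; 1 -0.031 0.29 0 0 0 0; 1 -0.031 0.29 0 0 0 0; 1 0 0 0 0 0 0"

```text
t: 11.7
eef_pos: [0.5522, -0.2904, 0.198]
tool_rot: [0.002, 0.999, -0.035, -0.002]
contact_force: [-0.3, -1.4, -2.1]
gripper_width: 0.474
```

>>> apply_moves:
  moves: "1 0 0 0 0 0 0; 1 0 0 0 0 0 0; 1 0 0 0 0 0 0; 1 0 0 0 0 0 0"

```text
t: 12.03
eef_pos: [0.5568, -0.2787, 0.1998]
tool_rot: [-0.001, 1.0, -0.028, -0.0]
contact_force: [-0.1, -0.3, -1.0]
gripper_width: 0.476
```

Run:
```python
from h import *
o,M=st(); d=imaging.read_camera('wrist'); V=view(d,o); save(d,'w7.png'); print(wr(o['eef_pos']))
d=imaging.read_camera('side'); cv2.imwrite('pics/s7.png',cv2.resize(d['image'][80:240,230:430],None,fx=4,fy=4,interpolation=cv2.INTER_CUBIC)[:,:,::-1])
p,M=plan(rw(.0625,-.1265,.067),YAW,1)
```

```text
t 12.0333 p [ 0.5568 -0.2787  0.1998] F [-0.1 -0.3 -1. ] w 0.476
[[0.998, -0.057, -0.001], [-0.057, -0.998, 0.001], [-0.001, -0.001, -1.0]] q [ 0.66  0.45 -0.4   1.7   0.2   1.03  0.14]
[ 0.06323835 -0.12364578]
[4] 1 -0.002 0.005 0.277 0 0 0.01; 1 -0.002 0.005 0.277 0 0 0.01; 1 -0.002 0.005 0.277 0 0 0.01; 1 -0.002 0.005 0.277 0 0 0.01
```

View pics/s7.png

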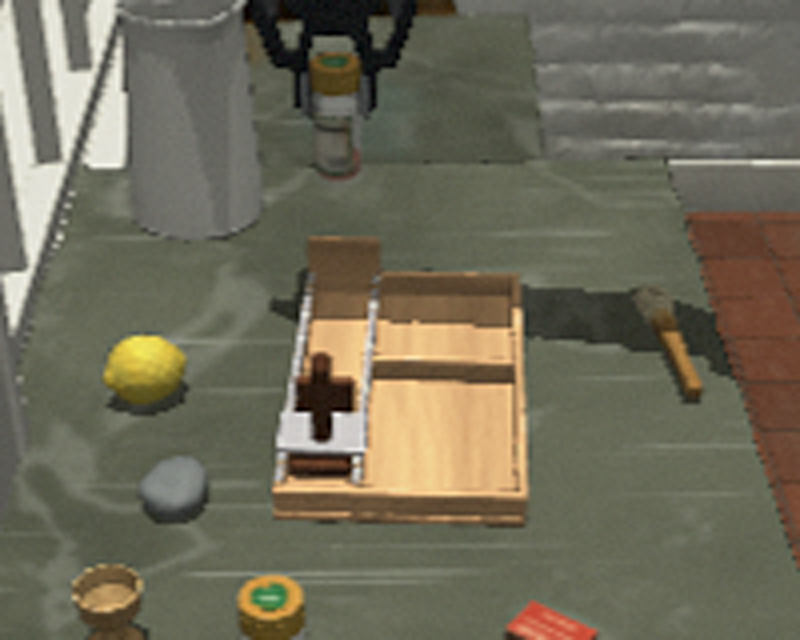

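View pics/w7.png

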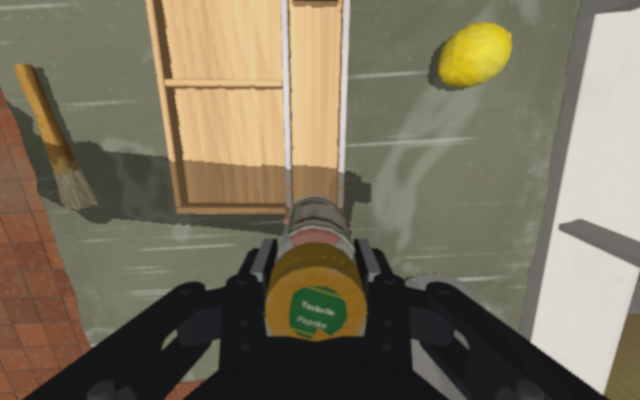

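>>> apply_moves:
  moves: "1 -0.003 0 0.25 0 0 0; 1 -0.003 0 0.25 0 0 0; 1 0 0 0.25 0 0 0; 1 0 0 0.15 0 0 0; 1 0 0 0.1 0 0 0; 1 0 0 0 0 0 0; 1 0 0 0 0 0 0; 1 0 0 0 0 0 0; 1 0 0 0 0 0 0"

```text
t: 12.88
eef_pos: [0.5571, -0.281, 0.082]
tool_rot: [0.001, 1.0, -0.03, 0.001]
contact_force: [-0.3, -0.8, -1.8]
gripper_width: 0.478
```

Run:
```python
from h import *
o,M=st();  print(wr(o['eef_pos']))
d=imaging.read_camera('side'); cv2.imwrite('pics/s8.png',cv2.resize(d['image'][80:240,230:430],None,fx=4,fy=4,interpolation=cv2.INTER_CUBIC)[:,:,::-1])
```

```text
t 12.8833 p [ 0.5571 -0.281   0.082 ] F [-0.3 -0.8 -1.8] w 0.478
[[0.998, -0.059, 0.003], [-0.059, -0.998, -0.001], [0.003, 0.001, -1.0]] q [ 0.63  0.59 -0.36  1.78  0.27  0.82  0.08]
[ 0.06363237 -0.12585983]
```

View pics/s8.png

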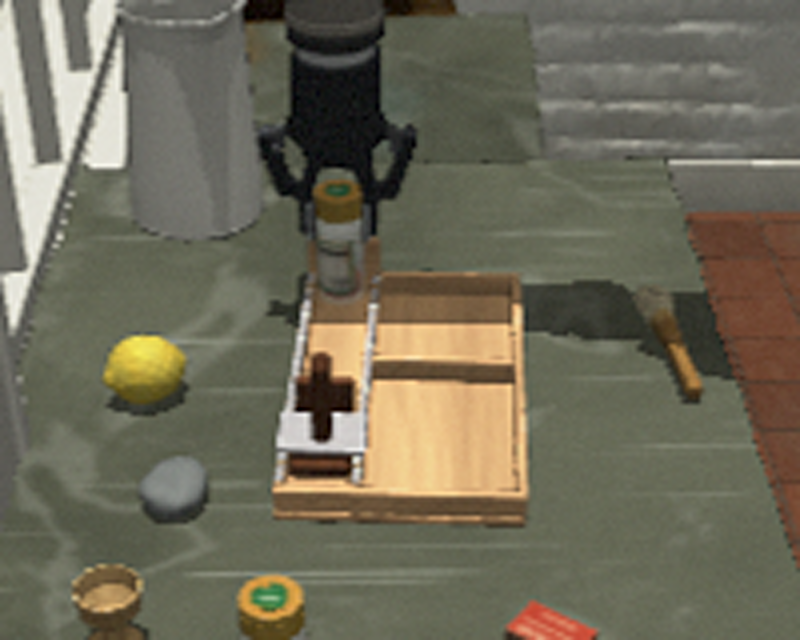

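>>> apply_moves:
  moves: "1 0 0 0.06 0 0 0; 1 0 0 0.05 0 0 0; 1 0 0 0.015 0 0 0; 1 0 0 0 0 0 0; 1 0 0 0 0 0 0"

```text
t: 13.35
eef_pos: [0.5559, -0.281, 0.0664]
tool_rot: [0.0, 1.0, -0.03, 0.0]
contact_force: [-3.5, 0.6, 10.8]
gripper_width: 0.476
```

>>> apply_moves:
  moves: "-1 0 0 0 0 0 0; -1 0 0 0 0 0 0; -1 0 0 0 0 0 0; -1 0 0 0 0 0 0; -1 0 0 -0.1 0 0 0; -1 0 0 -0.3 0 0 0; -1 0 0 -0.3 0 0 0; -1 0 0 -0.3 0 0 0; -1 0 0 -0.3 0 0 0; -1 0 0 0 0 0 0; -1 0 0 0 0 0 0"

```text
t: 14.27
eef_pos: [0.5574, -0.2811, 0.2249]
tool_rot: [0.001, 1.0, -0.03, 0.003]
contact_force: [0.9, 0.1, -0.9]
gripper_width: 1.0
```

Run:
```python
from h import *
o,M=st(); d=imaging.read_camera('wrist'); save(d,'w9.png')
plan([.595,.199,.21],YAW,-1)
```

```text
t 14.2667 p [ 0.5574 -0.2811  0.2249] F [ 0.9  0.1 -0.9] w 1.0
[[0.998, -0.059, 0.005], [-0.059, -0.998, -0.003], [0.006, 0.002, -1.0]] q [ 0.67  0.43 -0.4   1.67  0.19  1.07  0.15]
[12] -1 0.007 -0.308 0.008 0 0 0; -1 0.007 -0.308 0.008 0 0 0; -1 0.007 -0.308 0.008 0 0 0; -1 0.007 -0.308 0.008 0 0 0; -1 0.007 -0.308 0.008 0 0 0; -1 0.007 -0.308 0.008 0 0 0; -1 0.007 -0.308 0.008 0 0 0; -1 0.007 -0.308 0.008 0 0 0; -1 0.007 -0.308 0.008 0 0 0; -1 0.007 -0.308 0.008 0 0 0; -1 0.007 -0.308 0.008 0 0 0; -1 0.007 -0.308 0.008 0 0 0
[1] -1 0.007 -0.308 0.008 0 0 0
```

View pics/w9.png

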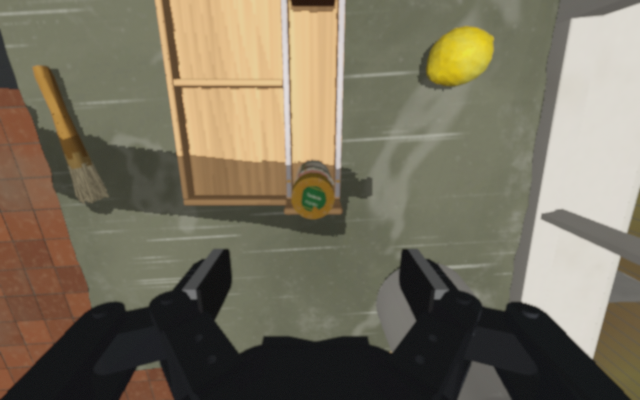

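>>> apply_moves:
  moves: "-1 0.007 -0.308 0.008 0 0 0; -1 0.007 -0.308 0.008 0 0 0; -1 0.007 -0.308 0.008 0 0 0; -1 0.007 -0.308 0.008 0 0 0; -1 0.007 -0.308 0.008 0 0 0; -1 0.007 -0.308 0.008 0 0 0; -1 0.007 -0.308 0.008 0 0 0; -1 0.007 -0.308 0.008 0 0 0; -1 0.007 -0.308 0.008 0 0 0; -1 0.007 -0.308 0.008 0 0 0; -1 0.007 -0.308 0.008 0 0 0; -1 0.007 -0.308 0.008 0 0 0"

```text
t: 15.32
eef_pos: [0.591, 0.1628, 0.2081]
tool_rot: [0.001, 1.0, -0.03, -0.001]
contact_force: [0.8, -1.0, 0.0]
gripper_width: 1.001
```

>>> apply_moves:
  moves: "-1 0.007 -0.308 0.008 0 0 0; -1 0 0 0 0 0 0; -1 0 0 0 0 0 0; -1 0 0 0 0 0 0; -1 0 0 0 0 0 0; -1 0 0 0 0 0 0"

```text
t: 15.82
eef_pos: [0.5953, 0.1962, 0.2083]
tool_rot: [0.001, 1.0, -0.031, -0.0]
contact_force: [-0.4, -0.0, 0.3]
gripper_width: 0.999
```

```bash
cat > cap.py <<'E'
from h import *
import sys
o,M=st(); d=imaging.read_camera('wrist'); V=view(d,o); save(d,sys.argv[1])
# cap colour blobs: orange-yellow
hsv=cv2.cvtColor(d['image'],cv2.COLOR_RGB2HSV)
m=cv2.inRange(hsv,(15,140,90),(28,255,255))
m=cv2.morphologyEx(m,cv2.MORPH_CLOSE,np.ones((15,15),np.uint8)); 
n,l,s,c=cv2.connectedComponentsWithStats(m)
for i in range(1,n):
    if s[i,4]>400:
        x,y,w,h=s[i,:4]; pc=(x+w/2,y+h/2)
        print('blob',s[i].tolist(),np.round(onz(d,V,pc,.106),4))
E
python3 cap.py w10.png
```

```text
t 15.8167 p [0.5953 0.1962 0.2083] F [-0.4 -0.   0.3] w 0.999
[[0.998, -0.062, -0.001], [-0.062, -0.998, -0.001], [-0.001, 0.001, -1.0]] q [-0.03  0.47 -0.53  1.67  0.27  1.07 -0.7 ]
blob [292, 168, 44, 48, 1257] [0.5953 0.2031 0.106 ]
```

View pics/w10.png

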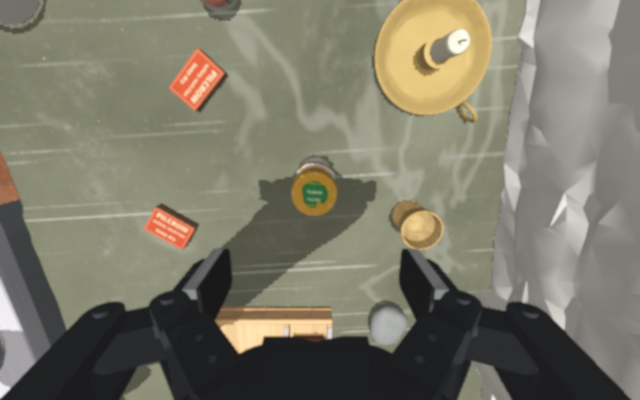

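>>> apply_moves:
  moves: "-1 0 -0.02 0.25 0 0 0; -1 0 -0.015 0.25 0 0 0; -1 0 0 0.25 0 0 0; -1 0 0 0.25 0 0 0; -1 0 0 0.15 0 0 0; -1 0 0 0.09 0 0 0; -1 0 0 0 0 0 0; 1 0 0 0 0 0 0; 1 0 0 0 0 0 0; 1 0 0 0 0 0 0; 1 0 0 0 0 0 0; 1 0 0 0 0 0 0"

```text
t: 16.87
eef_pos: [0.5962, 0.203, 0.0615]
tool_rot: [-0.0, 1.0, -0.03, 0.001]
contact_force: [-1.9, -0.8, 6.3]
gripper_width: 0.474
```

>>> apply_moves:
  moves: "1 0 0 0 0 0 0; 1 0 0 -0.1 0 0 0; 1 0 0 -0.3 0 0 0; 1 0 0 -0.3 0 0 0; 1 0 0 -0.3 0 0 0; 1 0 0 -0.2 0 0 0; 1 0 0 0 0 0 0; 1 0 0 0 0 0 0"

```text
t: 17.53
eef_pos: [0.5962, 0.203, 0.2064]
tool_rot: [-0.001, 1.0, -0.03, 0.002]
contact_force: [-0.7, 0.2, -1.6]
gripper_width: 0.474
```

Run:
```python
from h import *
o,M=st(); d=imaging.read_camera('wrist'); V=view(d,o); save(d,'w11.png')
p,M=plan(rw(.0632,-.0785,.20),YAW,1)
```

```text
t 17.5333 p [0.5962 0.203  0.2064] F [-0.7  0.2 -1.6] w 0.474
[[0.998, -0.059, 0.004], [-0.059, -0.998, 0.001], [0.004, -0.001, -1.0]] q [-0.03  0.48 -0.54  1.67  0.27  1.07 -0.71]
[12] 1 -0.007 0.304 0.003 0 0 0; 1 -0.007 0.304 0.003 0 0 0; 1 -0.007 0.304 0.003 0 0 0; 1 -0.007 0.304 0.003 0 0 0; 1 -0.007 0.304 0.003 0 0 0; 1 -0.007 0.304 0.003 0 0 0; 1 -0.007 0.304 0.003 0 0 0; 1 -0.007 0.304 0.003 0 0 0; 1 -0.007 0.304 0.003 0 0 0; 1 -0.007 0.304 0.003 0 0 0; 1 -0.007 0.304 0.003 0 0 0; 1 -0.007 0.304 0.003 0 0 0
```

View pics/w11.png

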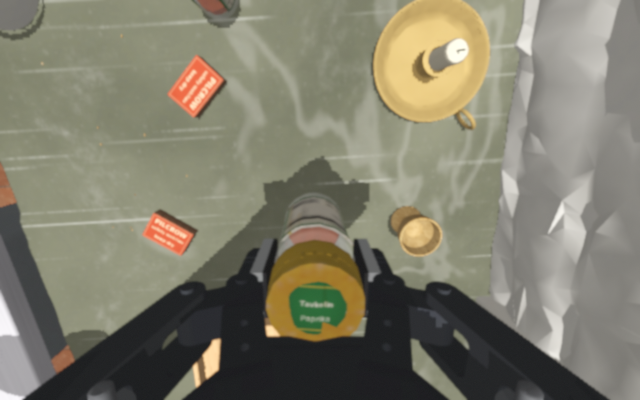

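>>> apply_moves:
  moves: "1 -0.007 0.302 0.003 0 0 0; 1 -0.007 0.302 0.003 0 0 0; 1 -0.007 0.302 0.003 0 0 0; 1 -0.007 0.302 0.003 0 0 0; 1 -0.007 0.302 0.003 0 0 0; 1 -0.007 0.302 0.003 0 0 0; 1 -0.007 0.302 0.003 0 0 0; 1 -0.007 0.302 0.003 0 0 0; 1 -0.007 0.302 0.003 0 0 0; 1 -0.007 0.302 0.003 0 0 0; 1 -0.007 0.302 0.003 0 0 0; 1 -0.007 0.302 0.003 0 0 0"

```text
t: 18.58
eef_pos: [0.5578, -0.2325, 0.1978]
tool_rot: [-0.0, 1.0, -0.03, -0.002]
contact_force: [1.4, 0.5, -1.2]
gripper_width: 0.475
```

>>> apply_moves:
  moves: "1 0 0 0 0 0 0; 1 0 0 0 0 0 0; 1 0 0 0 0 0 0; 1 0 0 0 0 0 0; 1 0 0 0 0 0 0; 1 0 0 0 0 0 0"

```text
t: 19.08
eef_pos: [0.5598, -0.2295, 0.1995]
tool_rot: [-0.0, 1.0, -0.028, -0.0]
contact_force: [1.5, 1.2, -0.5]
gripper_width: 0.477
```

Run:
```python
from h import *
o,M=st(); d=imaging.read_camera('wrist'); V=view(d,o); save(d,'w12.png'); print(wr(o['eef_pos']))
p,M=plan(rw(.0632,-.076,.085),YAW,1,n=5)
```

```text
t 19.0833 p [ 0.5598 -0.2295  0.1995] F [ 1.5  1.2 -0.5] w 0.477
[[0.998, -0.057, -0.0], [-0.057, -0.998, 0.0], [-0.0, -0.0, -1.0]] q [ 0.61  0.43 -0.43  1.74  0.2   1.02  0.05]
[ 0.06329881 -0.07429613]
[5] 1 0 0.002 0.191 0 0 0.01; 1 0 0.002 0.191 0 0 0.01; 1 0 0.002 0.191 0 0 0.01; 1 0 0.002 0.191 0 0 0.01; 1 0 0.002 0.191 0 0 0.01
```

View pics/w12.png

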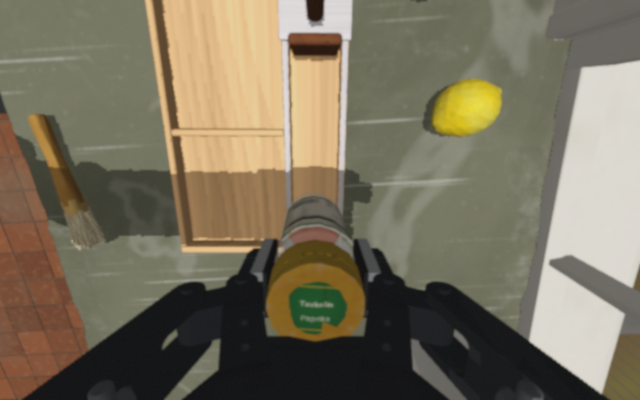

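>>> apply_moves:
  moves: "1 0 0 0.2 0 0 0; 1 0 0 0.25 0 0 0; 1 0 0 0.25 0 0 0; 1 0 0 0.2 0 0 0; 1 0 0 0.06 0 0 0; 1 0 0 0 0 0 0; 1 0 0 0 0 0 0; 1 0 0 0 0 0 0"

```text
t: 19.8
eef_pos: [0.5611, -0.2311, 0.0863]
tool_rot: [0.0, 1.0, -0.03, 0.001]
contact_force: [0.3, 1.2, -0.8]
gripper_width: 0.476
```

Run:
```python
from h import *
o,M=st();  print(wr(o['eef_pos']))
d=imaging.read_camera('side'); cv2.imwrite('pics/s13.png',cv2.resize(d['image'][80:240,230:430],None,fx=4,fy=4,interpolation=cv2.INTER_CUBIC)[:,:,::-1])
```

```text
t 19.8 p [ 0.5611 -0.2311  0.0863] F [ 0.3  1.2 -0.8] w 0.476
[[0.998, -0.059, 0.003], [-0.059, -0.998, -0.001], [0.003, 0.001, -1.0]] q [ 0.58  0.56 -0.39  1.82  0.28  0.81 -0.01]
[ 0.06464945 -0.07584836]
```

View pics/s13.png

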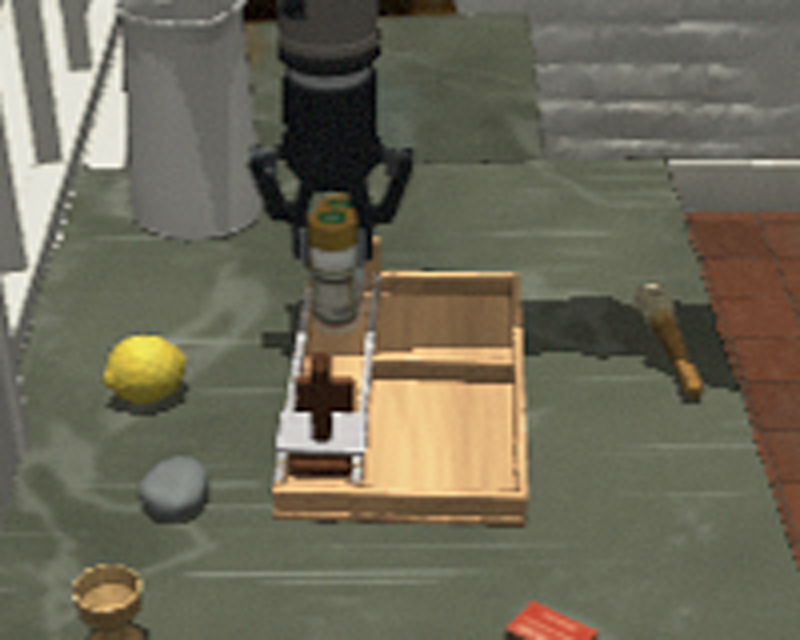

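Going down the last 16 mm, releasing and retracting.

>>> apply_moves:
  moves: "1 -0.008 0 0.06 0 0 0; 1 0 0 0.05 0 0 0; 1 0 0 0.03 0 0 0; 1 0 0 0 0 0 0; 1 0 0 0 0 0 0; 1 0 0 0 0 0 0"

```text
t: 20.35
eef_pos: [0.5584, -0.2313, 0.0689]
tool_rot: [0.001, 1.0, -0.03, -0.0]
contact_force: [-4.4, 0.1, 13.6]
gripper_width: 0.472
```

>>> apply_moves:
  moves: "-1 0 0 0 0 0 0; -1 0 0 0 0 0 0; -1 0 0 0 0 0 0; -1 0 0 0 0 0 0; -1 0 0 -0.1 0 0 0; -1 0 0 -0.3 0 0 0; -1 0 0 -0.3 0 0 0; -1 0 0 -0.3 0 0 0; -1 0 0 -0.3 0 0 0; -1 0 0 0 0 0 0; -1 0 0 0 0 0 0"

```text
t: 21.27
eef_pos: [0.5602, -0.2312, 0.2272]
tool_rot: [0.001, 1.0, -0.03, 0.003]
contact_force: [-0.4, -0.7, -0.4]
gripper_width: 1.001
```

Run:
```python
from h import *
o,M=st(); d=imaging.read_camera('wrist'); save(d,'w14.png')
plan([.506,.400,.21],YAW,-1)
```

```text
t 21.2667 p [ 0.5602 -0.2312  0.2272] F [-0.4 -0.7 -0.4] w 1.001
[[0.998, -0.059, 0.006], [-0.059, -0.998, -0.002], [0.006, 0.002, -1.0]] q [ 0.62  0.4  -0.44  1.71  0.19  1.06  0.06]
[12] -1 -0.044 -0.307 0.007 0 0 0; -1 -0.044 -0.307 0.007 0 0 0; -1 -0.044 -0.307 0.007 0 0 0; -1 -0.044 -0.307 0.007 0 0 0; -1 -0.044 -0.307 0.007 0 0 0; -1 -0.044 -0.307 0.007 0 0 0; -1 -0.044 -0.307 0.007 0 0 0; -1 -0.044 -0.307 0.007 0 0 0; -1 -0.044 -0.307 0.007 0 0 0; -1 -0.044 -0.307 0.007 0 0 0; -1 -0.044 -0.307 0.007 0 0 0; -1 -0.044 -0.307 0.007 0 0 0
[5] -1 -0.044 -0.307 0.007 0 0 0; -1 -0.044 -0.307 0.007 0 0 0; -1 -0.044 -0.307 0.007 0 0 0; -1 -0.044 -0.307 0.007 0 0 0; -1 -0.044 -0.307 0.007 0 0 0
```

View pics/w14.png

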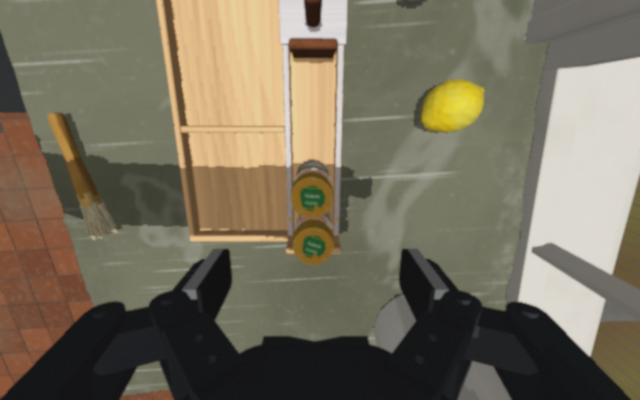

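>>> apply_moves:
  moves: "-1 -0.044 -0.307 0.007 0 0 0; -1 -0.044 -0.307 0.007 0 0 0; -1 -0.044 -0.307 0.007 0 0 0; -1 -0.044 -0.307 0.007 0 0 0; -1 -0.044 -0.307 0.007 0 0 0; -1 -0.044 -0.307 0.007 0 0 0; -1 -0.044 -0.307 0.007 0 0 0; -1 -0.044 -0.307 0.007 0 0 0; -1 -0.044 -0.307 0.007 0 0 0; -1 -0.044 -0.307 0.007 0 0 0; -1 -0.044 -0.307 0.007 0 0 0; -1 -0.044 -0.307 0.007 0 0 0"

```text
t: 22.32
eef_pos: [0.5202, 0.2153, 0.2121]
tool_rot: [0.001, 1.0, -0.03, -0.001]
contact_force: [1.5, -0.3, -0.9]
gripper_width: 1.001
```

>>> apply_moves:
  moves: "-1 -0.044 -0.307 0.007 0 0 0; -1 -0.044 -0.307 0.007 0 0 0; -1 -0.044 -0.307 0.007 0 0 0; -1 -0.044 -0.307 0.007 0 0 0; -1 -0.044 -0.307 0.007 0 0 0; -1 0 0 0 0 0 0; -1 0 0 0 0 0 0; -1 0 0 0 0 0 0; -1 0 0 0 0 0 0; -1 0 0 0 0 0 0; -1 0 0 0 0 0 0"

```text
t: 23.23
eef_pos: [0.5068, 0.3981, 0.2093]
tool_rot: [0.0, 1.0, -0.031, 0.0]
contact_force: [-0.0, -0.2, -0.4]
gripper_width: 0.999
```

```bash
python3 cap.py w15.png
```

```text
t 23.2333 p [0.5068 0.3981 0.2093] F [-0.  -0.2 -0.4] w 0.999
[[0.998, -0.061, 0.0], [-0.061, -0.998, -0.001], [0.0, 0.001, -1.0]] q [-0.33  0.52 -0.61  1.62  0.33  1.11 -1.09]
blob [497, 0, 85, 98, 4236] [0.6877 0.5076 0.106 ]
blob [601, 0, 39, 25, 631] [0.7427 0.528  0.106 ]
blob [458, 94, 59, 77, 1631] [0.6551 0.447  0.106 ]
blob [294, 172, 44, 48, 1263] [0.5085 0.4009 0.106 ]
```

View pics/w15.png

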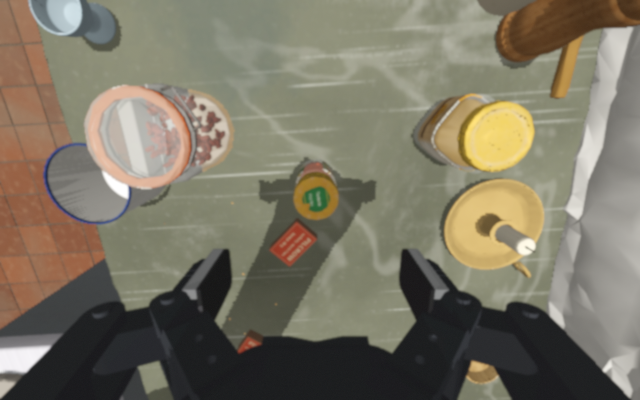

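>>> apply_moves:
  moves: "-1 0.012 -0.02 0.25 0 0 0; -1 0 0 0.25 0 0 0; -1 0 0 0.25 0 0 0; -1 0 0 0.25 0 0 0; -1 0 0 0.15 0 0 0; -1 0 0 0.09 0 0 0; -1 0 0 0 0 0 0; 1 0 0 0 0 0 0; 1 0 0 0 0 0 0; 1 0 0 0 0 0 0; 1 0 0 0 0 0 0; 1 0 0 0 0 0 0"

```text
t: 24.28
eef_pos: [0.5084, 0.4027, 0.0622]
tool_rot: [-0.001, 1.0, -0.03, 0.001]
contact_force: [-0.2, -0.2, 6.3]
gripper_width: 0.473
```

>>> apply_moves:
  moves: "1 0 0 0 0 0 0; 1 0 0 -0.1 0 0 0; 1 0 0 -0.3 0 0 0; 1 0 0 -0.3 0 0 0; 1 0 0 -0.3 0 0 0; 1 0 0 -0.2 0 0 0; 1 0 0 0 0 0 0; 1 0 0 0 0 0 0"

```text
t: 24.95
eef_pos: [0.5083, 0.4025, 0.207]
tool_rot: [-0.001, 1.0, -0.03, 0.002]
contact_force: [0.8, -0.5, -1.7]
gripper_width: 0.478
```

Run:
```python
from h import *
o,M=st(); d=imaging.read_camera('wrist'); V=view(d,o); save(d,'w16.png')
p,M=plan(rw(.0632,-.026,.205),YAW,1)
```

```text
t 24.95 p [0.5083 0.4025 0.207 ] F [ 0.8 -0.5 -1.7] w 0.478
[[0.998, -0.059, 0.003], [-0.059, -0.998, 0.002], [0.003, -0.002, -1.0]] q [-0.33  0.53 -0.61  1.62  0.33  1.1  -1.09]
[12] 1 0.047 0.301 0 0 0 0; 1 0.047 0.301 0 0 0 0; 1 0.047 0.301 0 0 0 0; 1 0.047 0.301 0 0 0 0; 1 0.047 0.301 0 0 0 0; 1 0.047 0.301 0 0 0 0; 1 0.047 0.301 0 0 0 0; 1 0.047 0.301 0 0 0 0; 1 0.047 0.301 0 0 0 0; 1 0.047 0.301 0 0 0 0; 1 0.047 0.301 0 0 0 0; 1 0.047 0.301 0 0 0 0
[4] 1 0.047 0.301 0 0 0 0; 1 0.047 0.301 0 0 0 0; 1 0.047 0.301 0 0 0 0; 1 0.047 0.301 0 0 0 0
```

View pics/w16.png

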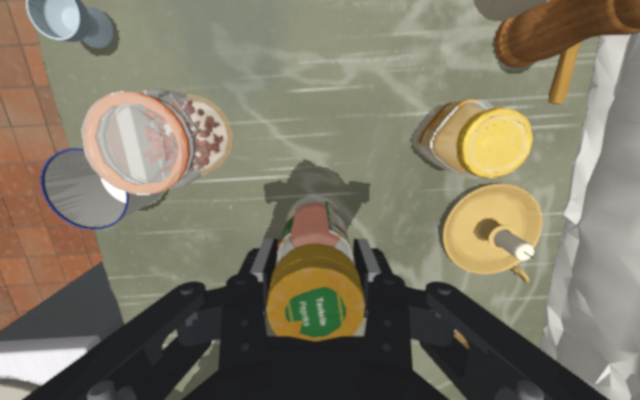

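>>> apply_moves:
  moves: "1 0.047 0.301 0 0 0 0; 1 0.047 0.301 0 0 0 0; 1 0.047 0.301 0 0 0 0; 1 0.047 0.301 0 0 0 0; 1 0.047 0.301 0 0 0 0; 1 0.047 0.301 0 0 0 0; 1 0.047 0.301 0 0 0 0; 1 0.047 0.301 0 0 0 0; 1 0.047 0.301 0 0 0 0; 1 0.047 0.301 0 0 0 0; 1 0.047 0.301 0 0 0 0; 1 0.047 0.301 0 0 0 0"

```text
t: 26.0
eef_pos: [0.5481, -0.0368, 0.203]
tool_rot: [0.0, 1.0, -0.03, -0.002]
contact_force: [0.8, -1.1, -0.8]
gripper_width: 0.47
```

>>> apply_moves:
  moves: "1 0.047 0.301 0 0 0 0; 1 0.047 0.301 0 0 0 0; 1 0.047 0.301 0 0 0 0; 1 0.047 0.301 0 0 0 0; 1 0 0 0 0 0 0; 1 0 0 0 0 0 0; 1 0 0 0 0 0 0; 1 0 0 0 0 0 0; 1 0 0 0 0 0 0; 1 0 0 0 0 0 0"

```text
t: 26.83
eef_pos: [0.5636, -0.179, 0.2045]
tool_rot: [-0.0, 1.0, -0.029, -0.0]
contact_force: [-0.1, -0.8, -1.0]
gripper_width: 0.473
```

Run:
```python
from h import *
o,M=st(); d=imaging.read_camera('wrist'); V=view(d,o); save(d,'w17.png'); print(wr(o['eef_pos']))
```

```text
t 26.8333 p [ 0.5636 -0.179   0.2045] F [-0.1 -0.8 -1. ] w 0.473
[[0.998, -0.057, -0.0], [-0.057, -0.998, 0.0], [-0.0, -0.0, -1.0]] q [ 0.57  0.41 -0.48  1.76  0.22  1.02 -0.04]
[ 0.06404935 -0.02364671]
```

View pics/w17.png

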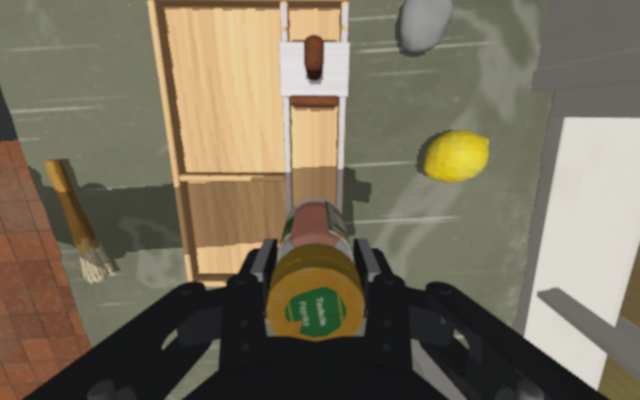

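Aligned: the lane centre is at column ~316, and the stop face is clear behind. Lowering to z≈0.0705.

>>> apply_moves:
  moves: "1 -0.007 0 0.2 0 0 0; 1 0 0 0.25 0 0 0; 1 0 0 0.25 0 0 0; 1 0 0 0.2 0 0 0; 1 0 0 0.1 0 0 0; 1 0 0 0 0 0 0; 1 0 0 0 0 0 0; 1 0 0 0 0 0 0"

```text
t: 27.55
eef_pos: [0.5641, -0.1803, 0.0863]
tool_rot: [0.0, 1.0, -0.029, 0.001]
contact_force: [0.4, 0.5, -0.1]
gripper_width: 0.474
```

Run:
```python
from h import *
o,M=st();  print(wr(o['eef_pos']))
d=imaging.read_camera('side'); cv2.imwrite('pics/s18.png',cv2.resize(d['image'][80:240,230:430],None,fx=4,fy=4,interpolation=cv2.INTER_CUBIC)[:,:,::-1])
```

```text
t 27.55 p [ 0.5641 -0.1803  0.0863] F [ 0.4  0.5 -0.1] w 0.474
[[0.998, -0.059, 0.003], [-0.059, -0.998, -0.001], [0.003, 0.0, -1.0]] q [ 0.53  0.55 -0.43  1.85  0.31  0.8  -0.12]
[ 0.06467573 -0.02493481]
```

View pics/s18.png

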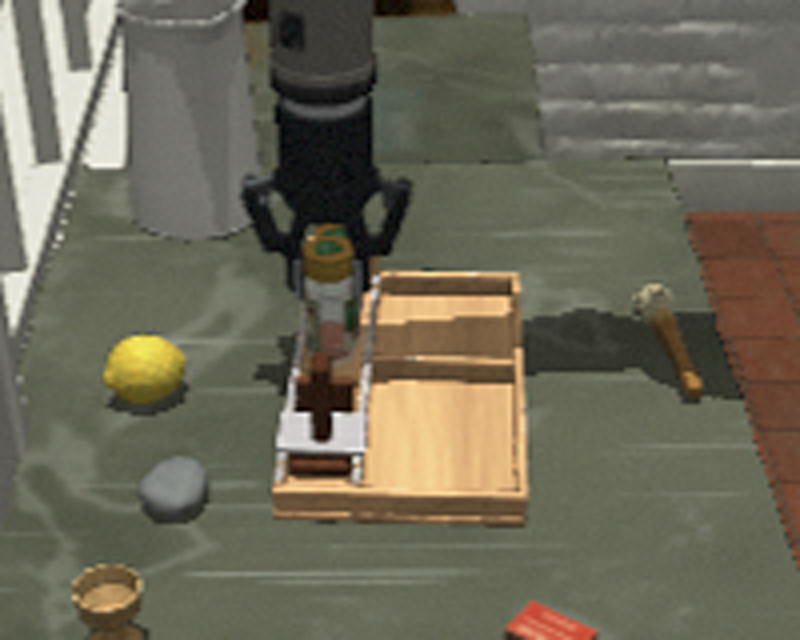

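>>> apply_moves:
  moves: "1 -0.008 0 0.06 0 0 0; 1 0 0 0.05 0 0 0; 1 0 0 0.02 0 0 0; 1 0 0 0 0 0 0; 1 0 0 0 0 0 0; 1 0 0 0 0 0 0"

```text
t: 28.1
eef_pos: [0.5617, -0.1805, 0.07]
tool_rot: [0.0, 1.0, -0.03, -0.0]
contact_force: [-3.5, -0.2, 10.9]
gripper_width: 0.474
```

>>> apply_moves:
  moves: "-1 0 0 0 0 0 0; -1 0 0 0 0 0 0; -1 0 0 0 0 0 0; -1 0 0 0 0 0 0; -1 0 0 -0.1 0 0 0; -1 0 0 -0.3 0 0 0; -1 0 0 -0.3 0 0 0; -1 0 0 -0.3 0 0 0; -1 0 0 -0.3 0 0 0; -1 0 0 0 0 0 0; -1 0 0 0 0 0 0"

```text
t: 29.02
eef_pos: [0.5634, -0.1804, 0.2284]
tool_rot: [0.001, 1.0, -0.03, 0.003]
contact_force: [0.6, 0.1, -0.8]
gripper_width: 1.002
```

```bash
cat > box.py <<'E'
from h import *
import sys
def boxes(d,V):
    hsv=cv2.cvtColor(d['image'],cv2.COLOR_RGB2HSV)
    m=cv2.inRange(hsv,(0,150,120),(9,255,255))|cv2.inRange(hsv,(173,150,120),(180,255,255))
    m=cv2.morphologyEx(m,cv2.MORPH_CLOSE,np.ones((5,5),np.uint8))
    cs,_=cv2.findContours(m,cv2.RETR_EXTERNAL,cv2.CHAIN_APPROX_NONE); out=[]
    for c in cs:
        if cv2.contourArea(c)<80: continue
        c=c[:,0].astype(np.float32)
        P=np.array([onz(d,V,p,.014)[:2] for p in c]).astype(np.float32)
        (cx,cy),(w,h),a=cv2.minAreaRect(P*1000)
        if w<h: a+=90; w,h=h,w
        if w>90 or w<35: continue
        print('box centre',round(cx/1000,4),round(cy/1000,4),'size',round(w),round(h),'long axis deg',round((a+90)%180-90,1), 'px',c.mean(0).round())
if __name__=='__main__':
    o,M=st()
    if len(sys.argv)>1:
        d=imaging.read_camera('wrist'); save(d,sys.argv[1]); print('wrist'); boxes(d,view(d,o))
    for n in ['top','side']:
        d=imaging.read_camera(n); print(n); boxes(d,view(d))
E
python3 box.py w19.png
```

```text
t 29.0167 p [ 0.5634 -0.1804  0.2284] F [ 0.6  0.1 -0.8] w 1.002
[[0.998, -0.059, 0.006], [-0.059, -0.998, -0.002], [0.006, 0.001, -1.0]] q [ 0.58  0.38 -0.49  1.74  0.2   1.06 -0.03]
wrist
top
box centre 0.4059 0.1367 size 48 24 long axis deg -34.9 px [286. 254.]
box centre 0.5028 0.337 size 50 29 long axis deg 45.7 px [219. 223.]
side
box centre 0.5038 0.337 size 53 35 long axis deg 43.5 px [334. 296.]
box centre 0.4063 0.1405 size 53 34 long axis deg -36.1 px [368. 237.]
```

View pics/w19.png

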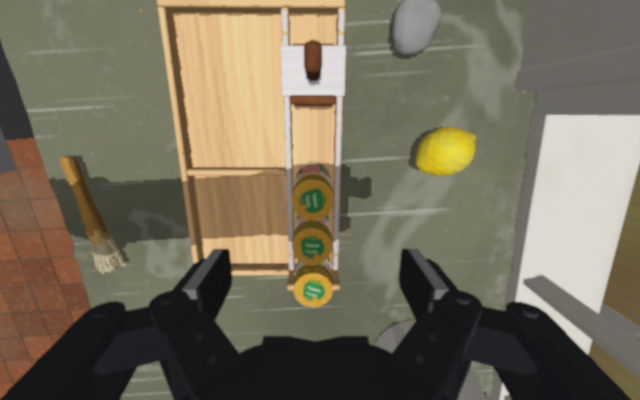

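Run:
```python
from h import *
plan([.5035,.337,.17],np.radians(-45.5),-1)
```

```text
[12] -1 -0.052 -0.305 0.032 0 0 0.75; -1 -0.068 -0.302 0.032 0 0 0.75; -1 -0.084 -0.298 0.032 0 0 0.75; -1 -0.1 -0.293 0.032 0 0 0.75; -1 -0.115 -0.288 0.032 0 0 0.75; -1 -0.13 -0.281 0.032 0 0 0.75; -1 -0.144 -0.274 0.032 0 0 0.75; -1 -0.158 -0.266 0.032 0 0 0.75; -1 -0.172 -0.257 0.032 0 0 0.75; -1 -0.185 -0.248 0.032 0 0 0.75; -1 -0.198 -0.238 0.032 0 0 0.75; -1 -0.21 -0.227 0.032 0 0 0.75
[2] -1 -0.222 -0.216 0.032 0 0 0.75; -1 -0.233 -0.204 0.032 0 0 0.75
```

>>> apply_moves:
  moves: "-1 -0.052 -0.305 0.032 0 0 0.75; -1 -0.068 -0.302 0.032 0 0 0.75; -1 -0.084 -0.298 0.032 0 0 0.75; -1 -0.1 -0.293 0.032 0 0 0.75; -1 -0.115 -0.288 0.032 0 0 0.75; -1 -0.13 -0.281 0.032 0 0 0.75; -1 -0.144 -0.274 0.032 0 0 0.75; -1 -0.158 -0.266 0.032 0 0 0.75; -1 -0.172 -0.257 0.032 0 0 0.75; -1 -0.185 -0.248 0.032 0 0 0.75; -1 -0.198 -0.238 0.032 0 0 0.75; -1 -0.21 -0.227 0.032 0 0 0.75"

```text
t: 30.17
eef_pos: [0.5111, 0.2639, 0.1772]
tool_rot: [0.001, 0.941, -0.338, -0.001]
contact_force: [0.5, -0.1, -0.6]
gripper_width: 1.0
```

>>> apply_moves:
  moves: "-1 -0.222 -0.216 0.032 0 0 0.75; -1 -0.233 -0.204 0.032 0 0 0.75; -1 0 0 0 0 0 0; -1 0 0 0 0 0 0; -1 0 0 0 0 0 0; -1 0 0 0 0 0 0; -1 0 0 0 0 0 0; -1 0 0 0 0 0 0"

```text
t: 30.83
eef_pos: [0.5048, 0.335, 0.1711]
tool_rot: [0.0, 0.922, -0.387, 0.0]
contact_force: [1.4, 1.0, -0.6]
gripper_width: 0.997
```

```bash
python3 box.py w20.png
```

```text
t 30.8333 p [0.5048 0.335  0.1711] F [ 1.4  1.  -0.6] w 0.997
[[0.701, -0.714, 0.0], [-0.714, -0.701, -0.001], [0.001, 0.0, -1.0]] q [-0.32  0.47 -0.49  1.76  0.26  0.98 -1.71]
wrist
box centre 0.407 0.1413 size 50 33 long axis deg -36.9 px [372. 336.]
box centre 0.5047 0.339 size 53 33 long axis deg 43.3 px [313. 183.]
top
side
```

View pics/w20.png

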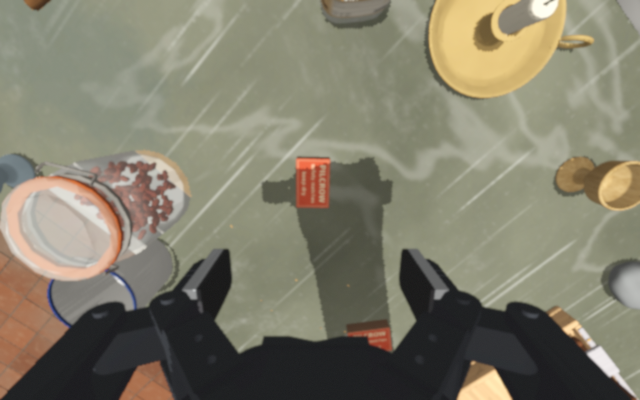

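>>> apply_moves:
  moves: "-1 -0.02 -0.016 0.25 0 0 0; -1 0 0 0.3 0 0 0; -1 0 0 0.3 0 0 0; -1 0 0 0.25 0 0 0; -1 0 0 0.15 0 0 0; -1 0 0 0.1 0 0 0; -1 0 0 0.05 0 0 0; -1 0 0 0 0 0 0; -1 0 0 0 0 0 0"

```text
t: 31.73
eef_pos: [0.5045, 0.3402, 0.0042]
tool_rot: [-0.001, 0.923, -0.386, 0.0]
contact_force: [0.2, 0.4, 0.6]
gripper_width: 1.0
```

>>> apply_moves:
  moves: "1 0 0 0 0 0 0; 1 0 0 0 0 0 0; 1 0 0 0 0 0 0; 1 0 0 0 0 0 0; 1 0 0 0 0 0 0; 1 0 0 0 0 0 0; 1 0 0 0 0 0 0"
  force: 25

```text
t: 32.32
eef_pos: [0.5043, 0.34, 0.004]
tool_rot: [-0.0, 0.923, -0.386, 0.0]
contact_force: [-1.4, -0.8, 5.8]
gripper_width: 0.414
```

Run:
```python
from h import *
o,M=st(); d=imaging.read_camera('wrist'); save(d,'w21.png')
```

```text
t 32.3167 p [0.5043 0.34   0.004 ] F [-1.4 -0.8  5.8] w 0.414
[[0.702, -0.712, 0.001], [-0.712, -0.702, 0.001], [0.0, -0.001, -1.0]] q [-0.4   0.69 -0.4   1.84  0.4   0.68 -1.82]
```

View pics/w21.png

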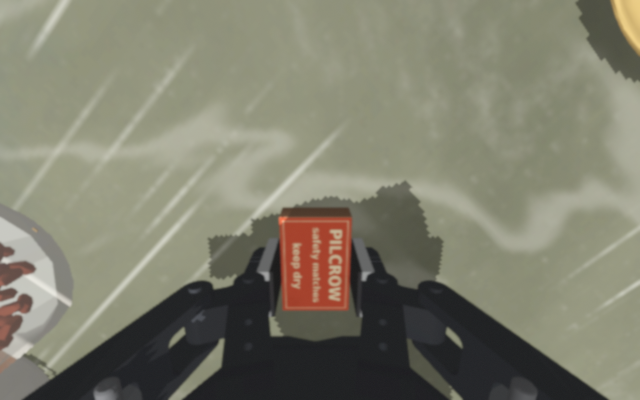

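>>> apply_moves:
  moves: "1 0 0 -0.1 0 0 0; 1 0 0 -0.3 0 0 0; 1 0 0 -0.3 0 0 0; 1 0 0 -0.3 0 0 0; 1 0 0 -0.2 0 0 0; 1 0 0 0 0 0 0; 1 0 0 0 0 0 0"

```text
t: 32.95
eef_pos: [0.5046, 0.3402, 0.1494]
tool_rot: [-0.001, 0.923, -0.386, 0.001]
contact_force: [0.8, 0.0, -0.6]
gripper_width: 0.412
```

Run:
```python
from h import *
o,M=st(); 
plan(rw(-.032,-.0575,.16),YAW,1)
```

```text
t 32.95 p [0.5046 0.3402 0.1494] F [ 0.8  0.  -0.6] w 0.412
[[0.702, -0.712, 0.003], [-0.712, -0.702, 0.002], [0.001, -0.004, -1.0]] q [-0.33  0.5  -0.49  1.77  0.28  0.94 -1.73]
[12] 1 0.201 0.229 -0.007 0 0 -0.7; 1 0.19 0.238 -0.007 0 0 -0.7; 1 0.178 0.247 -0.006 0 0 -0.7; 1 0.166 0.256 -0.006 0 0 -0.7; 1 0.153 0.264 -0.006 0 0 -0.7; 1 0.14 0.271 -0.006 0 0 -0.7; 1 0.127 0.277 -0.006 0 0 -0.7; 1 0.113 0.283 -0.006 0 0 -0.7; 1 0.099 0.288 -0.006 0 0 -0.7; 1 0.085 0.293 -0.006 0 0 -0.7; 1 0.07 0.297 -0.006 0 0 -0.7; 1 0.056 0.3 -0.006 0 0 -0.7
[3] 1 0.041 0.302 -0.006 0 0 -0.7; 1 0.026 0.304 -0.006 0 0 -0.7; 1 0.011 0.305 -0.006 0 0 -0.7
```

>>> apply_moves:
  moves: "1 0.201 0.229 -0.007 0 0 -0.7; 1 0.19 0.238 -0.007 0 0 -0.7; 1 0.178 0.247 -0.006 0 0 -0.7; 1 0.166 0.256 -0.006 0 0 -0.7; 1 0.153 0.264 -0.006 0 0 -0.7; 1 0.14 0.271 -0.006 0 0 -0.7; 1 0.127 0.277 -0.006 0 0 -0.7; 1 0.113 0.283 -0.006 0 0 -0.7; 1 0.099 0.288 -0.006 0 0 -0.7; 1 0.085 0.293 -0.006 0 0 -0.7; 1 0.07 0.297 -0.006 0 0 -0.7; 1 0.056 0.3 -0.006 0 0 -0.7"

```text
t: 33.95
eef_pos: [0.4711, -0.0999, 0.155]
tool_rot: [-0.0, 0.995, -0.101, -0.001]
contact_force: [0.7, 0.2, -1.2]
gripper_width: 0.412
```

>>> apply_moves:
  moves: "1 0.041 0.302 -0.006 0 0 -0.7; 1 0.026 0.304 -0.006 0 0 -0.7; 1 0.011 0.305 -0.006 0 0 -0.7; 1 0 0 0 0 0 0; 1 0 0 0 0 0 0; 1 0 0 0 0 0 0; 1 0 0 0 0 0 0; 1 0 0 0 0 0 0; 1 0 0 0 0 0 0"

```text
t: 34.7
eef_pos: [0.4652, -0.2064, 0.1582]
tool_rot: [-0.0, 1.0, -0.029, -0.0]
contact_force: [-1.3, -0.8, 0.7]
gripper_width: 0.41
```

Run:
```python
from h import *
o,M=st(); d=imaging.read_camera('wrist'); save(d,'w22.png'); print(wr(o['eef_pos']))
plan(rw(-.032,-.0575,.05),YAW,1)
```

```text
t 34.7 p [ 0.4652 -0.2064  0.1582] F [-1.3 -0.8  0.7] w 0.41
[[0.998, -0.057, -0.0], [-0.057, -0.998, 0.0], [-0.0, -0.0, -1.0]] q [ 0.72  0.34 -0.5   1.99  0.21  0.86  0.04]
[-0.03254322 -0.05690949]
[3] 1 0.001 0.001 0.301 0 0 0.01; 1 0.001 0.001 0.301 0 0 0.01; 1 0.001 0.001 0.301 0 0 0.01
```

View pics/w22.png

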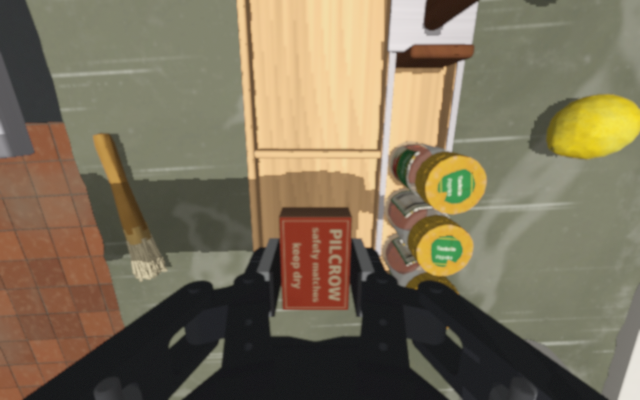

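>>> apply_moves:
  moves: "1 0.005 0.005 0.25 0 0 0; 1 0 0 0.25 0 0 0; 1 0 0 0.25 0 0 0; 1 0 0 0.2 0 0 0; 1 0 0 0.1 0 0 0; 1 0 0 0.08 0 0 0; 1 0 0 0 0 0 0; 1 0 0 0 0 0 0; 1 0 0 0 0 0 0"

```text
t: 35.5
eef_pos: [0.4666, -0.2087, 0.0239]
tool_rot: [0.0, 1.0, -0.03, 0.001]
contact_force: [-0.1, 0.7, -0.7]
gripper_width: 0.413
```

Run:
```python
from h import *
o,M=st(); d=imaging.read_camera('wrist'); save(d,'w23.png'); print(wr(o['eef_pos']))
```

```text
t 35.5 p [ 0.4666 -0.2087  0.0239] F [-0.1  0.7 -0.7] w 0.413
[[0.998, -0.059, 0.002], [-0.059, -0.998, -0.001], [0.002, 0.001, -1.0]] q [ 0.62  0.55 -0.4   2.07  0.38  0.59 -0.1 ]
[-0.03092155 -0.05905342]
```

View pics/w23.png

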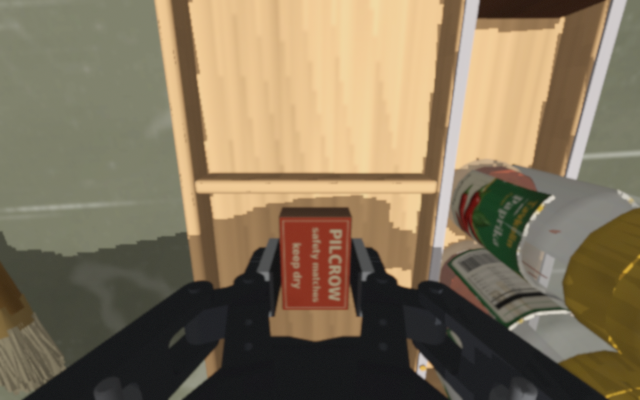

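>>> apply_moves:
  moves: "1 0 0 0.05 0 0 0; 1 0 0 0.035 0 0 0; 1 0 0 0 0 0 0; 1 0 0 0 0 0 0; -0.15 0 0 0 0 0 0; -0.15 0 0 0 0 0 0; -0.15 0 0 0 0 0 0; -0.15 0 0 -0.06 0 0 0; -0.15 0 0 -0.2 0 0 0; -0.15 0 0 -0.3 0 0 0; -1 0 0 -0.3 0 0 0; -1 0 0 -0.2 0 0 0"

```text
t: 36.55
eef_pos: [0.4665, -0.2084, 0.1431]
tool_rot: [0.0, 1.0, -0.029, 0.001]
contact_force: [0.4, 0.7, -0.9]
gripper_width: 0.834
```

>>> apply_moves:
  moves: "-1 0 0 -0.2 0 0 0; -1 0 0 0 0 0 0; -1 0 0 0 0 0 0; -1 0 0 0 0 0 0"

```text
t: 36.88
eef_pos: [0.465, -0.2084, 0.1635]
tool_rot: [0.0, 1.0, -0.03, -0.0]
contact_force: [-0.2, -0.2, 0.3]
gripper_width: 1.001
```

```bash
python3 box.py w24.png; python3 -c "
from h import *
plan([.407,.141,.16],np.radians(53.5),-1)"
```

```text
t 36.8833 p [ 0.465  -0.2084  0.1635] F [-0.2 -0.2  0.3] w 1.001
[[0.998, -0.059, -0.0], [-0.059, -0.998, -0.0], [-0.0, 0.0, -1.0]] q [ 0.73  0.33 -0.51  1.99  0.21  0.87  0.04]
wrist
box centre 0.4656 -0.2111 size 54 35 long axis deg 85.8 px [315. 188.]
top
box centre 0.4056 0.1368 size 48 24 long axis deg -34.9 px [286. 254.]
side
box centre 0.4061 0.1408 size 53 34 long axis deg -36.1 px [368. 237.]
[12] -1 -0.043 -0.192 0.002 0 0 -0.95; -1 -0.031 -0.194 0.002 0 0 -0.95; -1 -0.018 -0.196 0.002 0 0 -0.95; -1 -0.005 -0.197 0.002 0 0 -0.95; -1 0.008 -0.196 0.002 0 0 -0.95; -1 0.021 -0.195 0.002 0 0 -0.95; -1 0.034 -0.194 0.002 0 0 -0.95; -1 0.047 -0.191 0.002 0 0 -0.95; -1 0.059 -0.187 0.001 0 0 -0.95; -1 0.072 -0.183 0.001 0 0 -0.95; -1 0.084 -0.178 0.001 0 0 -0.95; -1 0.095 -0.172 0.001 0 0 -0.95
[3] -1 0.106 -0.165 0.001 0 0 -0.95; -1 0.117 -0.158 0.001 0 0 -0.95; -1 0.127 -0.15 0.001 0 0 -0.95
```

View pics/w24.png

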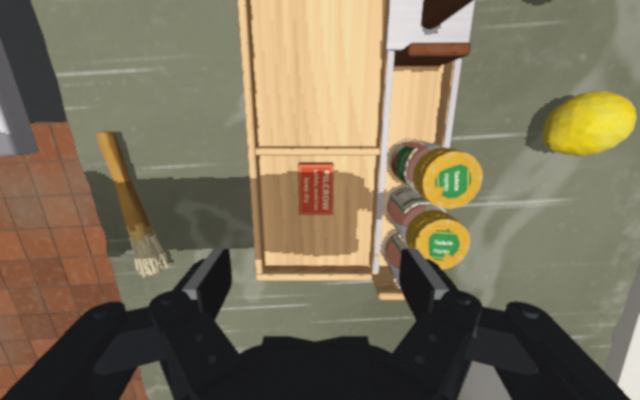

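>>> apply_moves:
  moves: "-1 -0.043 -0.192 0.002 0 0 -0.95; -1 -0.031 -0.194 0.002 0 0 -0.95; -1 -0.018 -0.196 0.002 0 0 -0.95; -1 -0.005 -0.197 0.002 0 0 -0.95; -1 0.008 -0.196 0.002 0 0 -0.95; -1 0.021 -0.195 0.002 0 0 -0.95; -1 0.034 -0.194 0.002 0 0 -0.95; -1 0.047 -0.191 0.002 0 0 -0.95; -1 0.059 -0.187 0.001 0 0 -0.95; -1 0.072 -0.183 0.001 0 0 -0.95; -1 0.084 -0.178 0.001 0 0 -0.95; -1 0.095 -0.172 0.001 0 0 -0.95"

```text
t: 38.03
eef_pos: [0.4184, 0.0719, 0.1606]
tool_rot: [-0.0, 0.932, 0.362, -0.001]
contact_force: [0.6, 0.0, 0.5]
gripper_width: 0.999
```

>>> apply_moves:
  moves: "-1 0.106 -0.165 0.001 0 0 -0.95; -1 0.117 -0.158 0.001 0 0 -0.95; -1 0.127 -0.15 0.001 0 0 -0.95; -1 0 0 0 0 0 0; -1 0 0 0 0 0 0; -1 0 0 0 0 0 0; -1 0 0 0 0 0 0; -1 0 0 0 0 0 0"

```text
t: 38.7
eef_pos: [0.4076, 0.1395, 0.1606]
tool_rot: [0.0, 0.893, 0.45, -0.0]
contact_force: [0.2, -0.4, 0.5]
gripper_width: 0.999
```

```bash
python3 box.py w25.png
```

```text
t 38.7 p [0.4076 0.1395 0.1606] F [ 0.2 -0.4  0.5] w 0.999
[[0.595, 0.804, -0.001], [0.804, -0.595, -0.001], [-0.001, -0.0, -1.0]] q [ 0.32  0.28 -0.89  2.14  0.29  0.85  0.18]
wrist
box centre 0.4076 0.142 size 53 33 long axis deg -36.3 px [316. 185.]
top
side
```

View pics/w25.png

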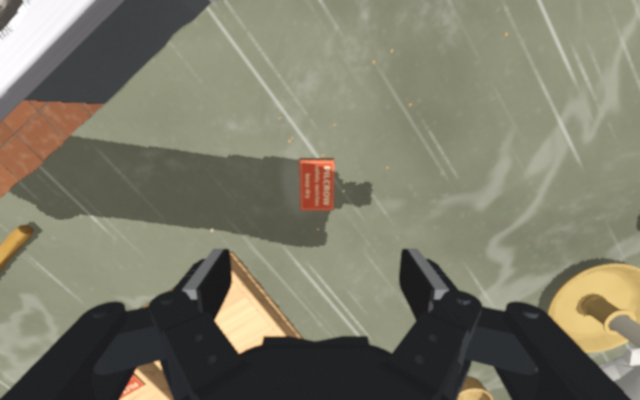

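>>> apply_moves:
  moves: "-1 0.01 -0.007 0.2 0 0 0; -1 0 0 0.25 0 0 0; -1 0 0 0.25 0 0 0; -1 0 0 0.25 0 0 0; -1 0 0 0.2 0 0 0; -1 0 0 0.1 0 0 0; -1 0 0 0.05 0 0 0; -1 0 0 0 0 0 0; -1 0 0 0 0 0 0"

```text
t: 39.6
eef_pos: [0.4079, 0.1422, 0.0053]
tool_rot: [0.0, 0.893, 0.451, 0.0]
contact_force: [-0.0, 0.7, 1.3]
gripper_width: 1.0
```

>>> apply_moves:
  moves: "1 0 0 0 0 0 0; 1 0 0 0 0 0 0; 1 0 0 0 0 0 0; 1 0 0 0 0 0 0; 1 0 0 0 0 0 0; 1 0 0 0 0 0 0; 1 0 0 0 0 0 0"
  force: 25

```text
t: 40.18
eef_pos: [0.4081, 0.1421, 0.0055]
tool_rot: [0.0, 0.893, 0.451, 0.0]
contact_force: [-1.8, -0.6, 7.1]
gripper_width: 0.416
```

Run:
```python
from h import *
o,M=st(); d=imaging.read_camera('wrist'); save(d,'w26.png')
```

```text
t 40.1833 p [0.4081 0.1421 0.0055] F [-1.8 -0.6  7.1] w 0.416
[[0.593, 0.805, 0.001], [0.805, -0.593, -0.0], [0.001, 0.001, -1.0]] q [ 0.06  0.55 -0.65  2.24  0.67  0.54 -0.17]
```

View pics/w26.png

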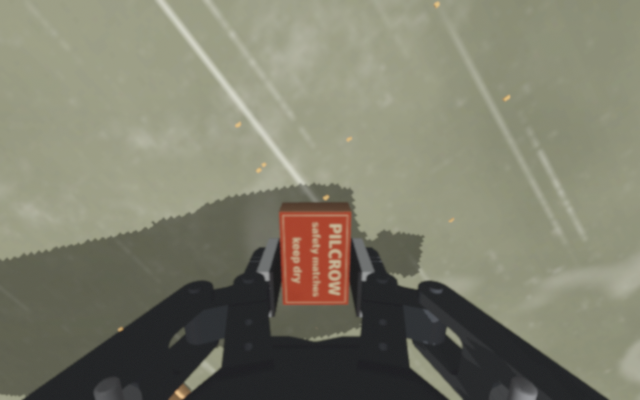

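>>> apply_moves:
  moves: "1 0 0 -0.1 0 0 0; 1 0 0 -0.3 0 0 0; 1 0 0 -0.3 0 0 0; 1 0 0 -0.3 0 0 0; 1 0 0 -0.25 0 0 0; 1 0 0 0 0 0 0; 1 0 0 0 0 0 0"

```text
t: 40.82
eef_pos: [0.4088, 0.1421, 0.1566]
tool_rot: [0.001, 0.893, 0.45, 0.002]
contact_force: [1.3, 0.1, -1.1]
gripper_width: 0.407
```

Run:
```python
from h import *
o,M=st(); 
plan(rw(-.032,-.1215,.16),YAW,1)
```

```text
t 40.8167 p [0.4088 0.1421 0.1566] F [ 1.3  0.1 -1.1] w 0.407
[[0.594, 0.804, 0.004], [0.804, -0.594, -0.0], [0.003, 0.004, -1.0]] q [ 0.32  0.29 -0.9   2.14  0.31  0.84  0.16]
[12] 1 -0.167 0.16 -0.002 0 0 0.95; 1 -0.156 0.171 -0.002 0 0 0.95; 1 -0.144 0.181 -0.002 0 0 0.95; 1 -0.132 0.19 -0.002 0 0 0.95; 1 -0.119 0.198 -0.002 0 0 0.95; 1 -0.106 0.206 -0.002 0 0 0.95; 1 -0.092 0.212 -0.002 0 0 0.95; 1 -0.078 0.218 -0.002 0 0 0.95; 1 -0.063 0.223 -0.002 0 0 0.95; 1 -0.048 0.226 -0.002 0 0 0.95; 1 -0.033 0.229 -0.002 0 0 0.95; 1 -0.018 0.231 -0.002 0 0 0.95
[3] 1 -0.003 0.231 -0.002 0 0 0.95; 1 0.013 0.231 -0.002 0 0 0.95; 1 0.028 0.23 -0.002 0 0 0.95
```

>>> apply_moves:
  moves: "1 -0.167 0.16 -0.002 0 0 0.95; 1 -0.156 0.171 -0.002 0 0 0.95; 1 -0.144 0.181 -0.002 0 0 0.95; 1 -0.132 0.19 -0.002 0 0 0.95; 1 -0.119 0.198 -0.002 0 0 0.95; 1 -0.106 0.206 -0.002 0 0 0.95; 1 -0.092 0.212 -0.002 0 0 0.95; 1 -0.078 0.218 -0.002 0 0 0.95; 1 -0.063 0.223 -0.002 0 0 0.95; 1 -0.048 0.226 -0.002 0 0 0.95; 1 -0.033 0.229 -0.002 0 0 0.95; 1 -0.018 0.231 -0.002 0 0 0.95"

```text
t: 41.82
eef_pos: [0.4493, -0.1895, 0.1563]
tool_rot: [-0.0, 0.998, 0.068, -0.001]
contact_force: [1.1, -0.4, -0.5]
gripper_width: 0.413
```

>>> apply_moves:
  moves: "1 -0.003 0.231 -0.002 0 0 0.95; 1 0.013 0.231 -0.002 0 0 0.95; 1 0.028 0.23 -0.002 0 0 0.95; 1 0 0 0 0 0 0; 1 0 0 0 0 0 0; 1 0 0 0 0 0 0; 1 0 0 0 0 0 0; 1 0 0 0 0 0 0; 1 0 0 0 0 0 0"

```text
t: 42.57
eef_pos: [0.4611, -0.2699, 0.1584]
tool_rot: [-0.0, 1.0, -0.029, -0.0]
contact_force: [0.2, -1.4, -0.8]
gripper_width: 0.415
```

Run:
```python
from h import *
o,M=st(); d=imaging.read_camera('wrist'); save(d,'w27.png'); print(wr(o['eef_pos']))
plan(rw(-.032,-.1215,.05),YAW,1)
```

```text
t 42.5667 p [ 0.4611 -0.2699  0.1584] F [ 0.2 -1.4 -0.8] w 0.415
[[0.998, -0.057, -0.0], [-0.057, -0.998, 0.0], [-0.0, -0.0, -1.0]] q [ 0.82  0.38 -0.49  1.94  0.23  0.88  0.15]
[-0.03280584 -0.1204904 ]
[3] 1 0.002 0.002 0.301 0 0 0.01; 1 0.002 0.002 0.301 0 0 0.01; 1 0.002 0.002 0.301 0 0 0.01
```

View pics/w27.png

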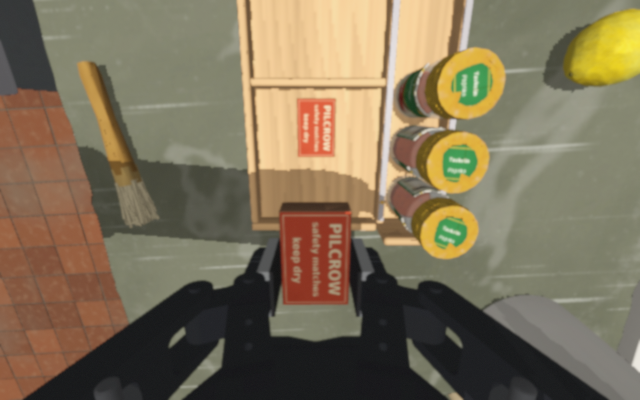

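>>> apply_moves:
  moves: "1 0.005 0.002 0.2 0 0 0; 1 0 0 0.25 0 0 0; 1 0 0 0.25 0 0 0; 1 0 0 0.25 0 0 0; 1 0 0 0.1 0 0 0; 1 0 0 0 0 0 0; 1 0 0 0 0 0 0; 1 0 0 0 0 0 0"

```text
t: 43.28
eef_pos: [0.463, -0.2716, 0.0341]
tool_rot: [0.001, 1.0, -0.03, 0.001]
contact_force: [-0.8, 0.9, -0.3]
gripper_width: 0.418
```

Run:
```python
from h import *
o,M=st(); d=imaging.read_camera('wrist'); save(d,'w28.png'); print(wr(o['eef_pos']))
```

```text
t 43.2833 p [ 0.463  -0.2716  0.0341] F [-0.8  0.9 -0.3] w 0.418
[[0.998, -0.059, 0.002], [-0.059, -0.998, -0.001], [0.002, 0.001, -1.0]] q [ 0.74  0.56 -0.41  2.01  0.37  0.64  0.03]
[-0.03081409 -0.1221054 ]
```

View pics/w28.png

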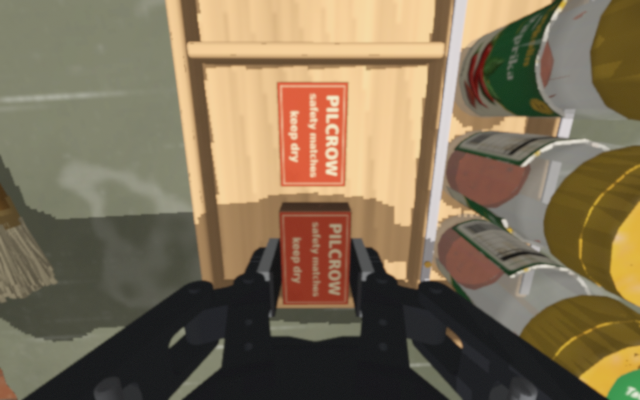

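>>> apply_moves:
  moves: "1 0 0 0.07 0 0 0; 1 0 0 0.06 0 0 0; 1 0 0 0.03 0 0 0; 1 0 0 0 0 0 0; 1 0 0 0 0 0 0; 1 0 0 0 0 0 0"

```text
t: 43.83
eef_pos: [0.4616, -0.2711, 0.0131]
tool_rot: [-0.0, 1.0, -0.03, -0.0]
contact_force: [-0.3, 0.1, 0.1]
gripper_width: 0.412
```

Run:
```python
from h import *
o,M=st(); d=imaging.read_camera('wrist'); save(d,'w29.png'); print(wr(o['eef_pos']))
```

```text
t 43.8333 p [ 0.4616 -0.2711  0.0131] F [-0.3  0.1  0.1] w 0.412
[[0.998, -0.059, -0.0], [-0.059, -0.998, 0.0], [-0.0, -0.0, -1.0]] q [ 0.73  0.59 -0.39  2.02  0.39  0.6   0.01]
[-0.03227935 -0.12171286]
```

View pics/w29.png

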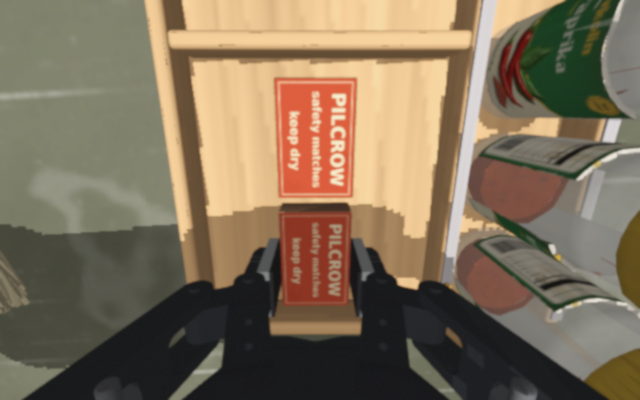

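Box is down inside the bin with gaps both sides. Releasing and retracting.

>>> apply_moves:
  moves: "-0.15 0 0 0 0 0 0; -0.15 0 0 0 0 0 0; -0.15 0 0 0 0 0 0; -0.15 0 0 -0.06 0 0 0; -0.15 0 0 -0.2 0 0 0; -0.15 0 0 -0.3 0 0 0; -1 0 0 -0.3 0 0 0; -1 0 0 -0.3 0 0 0; -1 0 0 -0.3 0 0 0; -1 0 0 0 0 0 0; -1 0 0 0 0 0 0; -1 0 0 0 0 0 0"

```text
t: 44.88
eef_pos: [0.4612, -0.2712, 0.1885]
tool_rot: [0.0, 1.0, -0.03, -0.0]
contact_force: [-1.2, -0.5, -0.1]
gripper_width: 1.001
```

```bash
python3 box.py w30.png; python3 -c "
from h import *
plan(rw(.0625,.095,.19),YAW,-1)"
```

```text
t 44.8833 p [ 0.4612 -0.2712  0.1885] F [-1.2 -0.5 -0.1] w 1.001
[[0.998, -0.059, -0.0], [-0.059, -0.998, -0.0], [-0.0, 0.0, -1.0]] q [ 0.84  0.34 -0.51  1.91  0.2   0.94  0.17]
wrist
box centre 0.4618 -0.2715 size 54 35 long axis deg 86.5 px [315. 181.]
box centre 0.466 -0.2095 size 51 33 long axis deg 86.5 px [315. 124.]
top
side
box centre 0.4617 -0.2348 size 70 32 long axis deg 88.0 px [341. 163.]
[7] -1 0.114 -0.258 -0.003 0 0.01 0; -1 0.114 -0.258 -0.003 0 0.01 0; -1 0.114 -0.258 -0.003 0 0.01 0; -1 0.114 -0.258 -0.003 0 0.01 0; -1 0.114 -0.258 -0.003 0 0.01 0; -1 0.114 -0.258 -0.003 0 0.01 0; -1 0.114 -0.258 -0.004 0 0.01 0
```

View pics/w30.png

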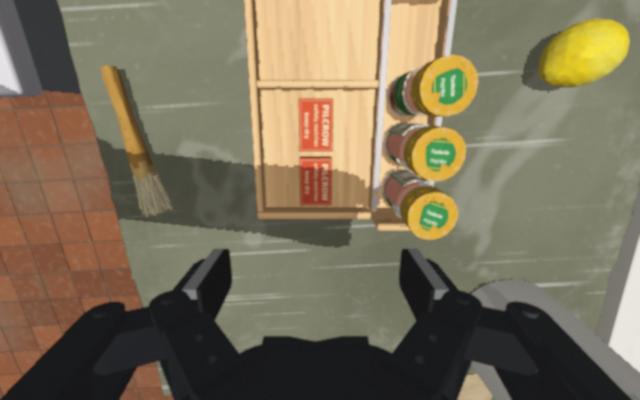

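>>> apply_moves:
  moves: "-1 0.114 -0.258 -0.003 0 0.01 0; -1 0.114 -0.258 -0.003 0 0.01 0; -1 0.114 -0.258 -0.003 0 0.01 0; -1 0.114 -0.258 -0.003 0 0.01 0; -1 0.114 -0.258 -0.003 0 0.01 0; -1 0.114 -0.258 -0.003 0 0.01 0; -1 0.114 -0.258 -0.003 0 0.01 0; -1 0 0 0 0 0 0; -1 0 0 0 0 0 0; -1 0 0 0 0 0 0; -1 0 0 0 0 0 0; -1 0 0 0 0 0 0"

```text
t: 46.03
eef_pos: [0.5695, -0.0622, 0.1907]
tool_rot: [0.0, 1.0, -0.031, 0.002]
contact_force: [0.1, -0.4, -0.9]
gripper_width: 1.0
```

Run:
```python
from h import *
o,M=st(); d=imaging.read_camera('wrist'); save(d,'w31.png'); print(wr(o['eef_pos']))
```

```text
t 46.0333 p [ 0.5695 -0.0622  0.1907] F [ 0.1 -0.4 -0.9] w 1.0
[[0.998, -0.061, 0.004], [-0.061, -0.998, -0.001], [0.004, 0.001, -1.0]] q [ 0.45  0.41 -0.57  1.82  0.26  0.99 -0.29]
[0.06301753 0.09327552]
```

View pics/w31.png

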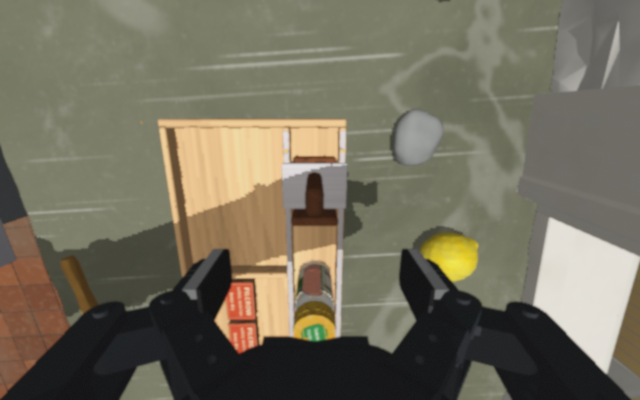

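Handle centred at column ~315. Descend to z≈0.072 and close.

>>> apply_moves:
  moves: "-1 -0.004 -0.01 0.2 0 0 0; -1 0 0 0.25 0 0 0; -1 0 0 0.25 0 0 0; -1 0 0 0.2 0 0 0; -1 0 0 0.08 0 0 0; -1 0 0 0 0 0 0; -1 0 0 0 0 0 0"

```text
t: 46.67
eef_pos: [0.5705, -0.0597, 0.0741]
tool_rot: [0.0, 1.0, -0.03, 0.002]
contact_force: [-0.2, -0.7, 0.6]
gripper_width: 1.0
```

>>> apply_moves:
  moves: "1 0 0 0 0 0 0; 1 0 0 0 0 0 0; 1 0 0 0 0 0 0; 1 0 0 0 0 0 0; 1 0 0 0 0 0 0; 1 0 0 0 0 0 0; 1 0 0 0 0 0 0; 1 0 0 0 0 0 0; 1 0 0 0 0 0 0"
  force: 25

```text
t: 47.42
eef_pos: [0.5693, -0.0594, 0.0741]
tool_rot: [0.0, 1.0, -0.03, 0.001]
contact_force: [-4.2, 0.6, 7.0]
gripper_width: 0.181
```

Run:
```python
from h import *
o,M=st(); d=imaging.read_camera('wrist'); save(d,'w32.png'); print(wr(o['eef_pos']))
```

```text
t 47.4167 p [ 0.5693 -0.0594  0.0741] F [-4.2  0.6  7. ] w 0.181
[[0.998, -0.059, 0.003], [-0.059, -0.998, -0.001], [0.003, 0.001, -1.0]] q [ 0.39  0.56 -0.51  1.9   0.38  0.77 -0.39]
[0.06268505 0.0960899 ]
```

View pics/w32.png

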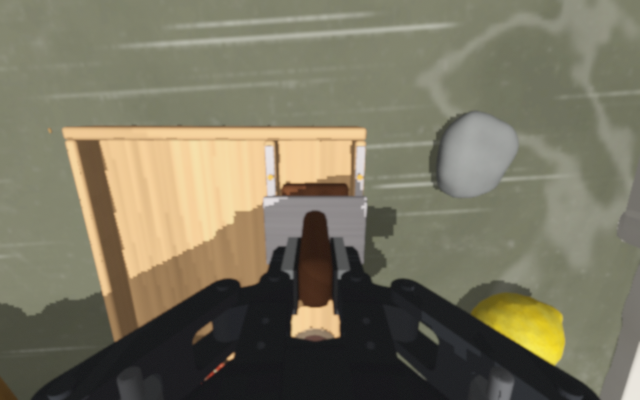

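>>> apply_moves:
  moves: "1 0 0.038 0 0 0 0; 1 0 0.038 0 0 0 0; 1 0 0.038 0 0 0 0; 1 0 0.038 0 0 0 0; 1 0 0.038 0 0 0 0; 1 0 0.038 0 0 0 0; 1 0 0.038 0 0 0 0; 1 0 0.038 0 0 0 0; 1 0 0.038 0 0 0 0; 1 0 0.038 0 0 0 0; 1 0 0.038 0 0 0 0; 1 0 0.038 0 0 0 0"

```text
t: 48.47
eef_pos: [0.566, -0.1134, 0.0741]
tool_rot: [-0.0, 1.0, -0.029, 0.001]
contact_force: [-4.8, 2.8, 7.5]
gripper_width: 0.18
```

>>> apply_moves:
  moves: "1 0 0.012 0 0 0 0; 1 0 0.012 0 0 0 0; 1 0 0.012 0 0 0 0; 1 0 0.012 0 0 0 0; 1 0 0.012 0 0 0 0; 1 0 0.012 0 0 0 0; 1 0 0.012 0 0 0 0; 1 0 0.012 0 0 0 0; 1 0 0.012 0 0 0 0; 1 0 0.012 0 0 0 0; 1 0 0.012 0 0 0 0; 1 0 0.012 0 0 0 0"

```text
t: 49.47
eef_pos: [0.565, -0.1303, 0.0741]
tool_rot: [-0.0, 1.0, -0.029, 0.001]
contact_force: [-4.1, 1.7, 7.5]
gripper_width: 0.18
```

Run:
```python
from h import *
o,M=st(); print(wr(o['eef_pos']))
d=imaging.read_camera('wrist'); save(d,'w33.png')
d=imaging.read_camera('side'); cv2.imwrite('pics/s33.png',cv2.resize(d['image'][80:240,230:430],None,fx=4,fy=4,interpolation=cv2.INTER_CUBIC)[:,:,::-1])
```

```text
t 49.4667 p [ 0.565  -0.1303  0.0741] F [-4.1  1.7  7.5] w 0.18
[[0.998, -0.059, 0.003], [-0.059, -0.998, 0.0], [0.003, -0.0, -1.0]] q [ 0.51  0.57 -0.51  1.89  0.38  0.78 -0.26]
[0.06262277 0.02498022]
```

View pics/w33.png

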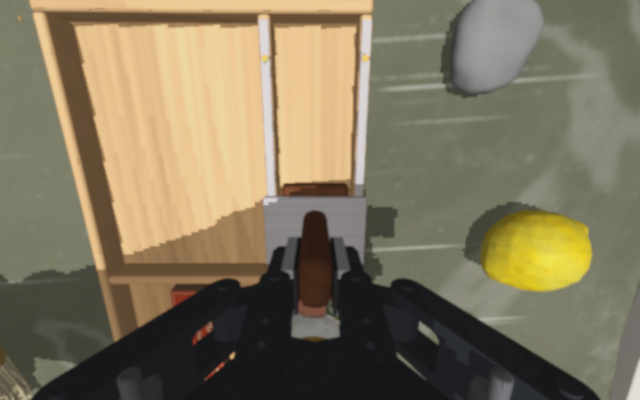

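View pics/s33.png

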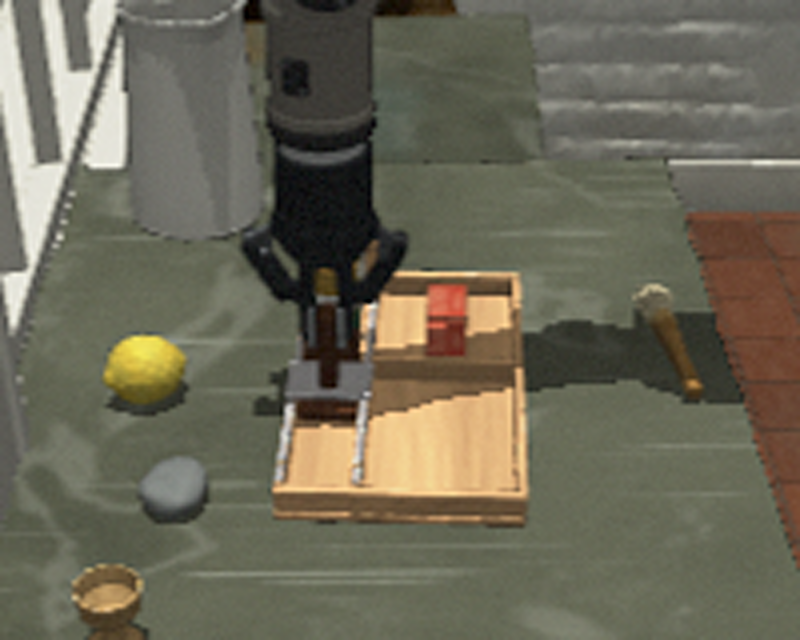

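>>> apply_moves:
  moves: "1 0 0.008 0 0 0 0; 1 0 0.008 0 0 0 0; 1 0 0.008 0 0 0 0; 1 0 0.008 0 0 0 0; 1 0 0.008 0 0 0 0; 1 0 0.008 0 0 0 0; 1 0 0.008 0 0 0 0; 1 0 0.008 0 0 0 0"

```text
t: 50.23
eef_pos: [0.5646, -0.1378, 0.0741]
tool_rot: [-0.0, 1.0, -0.029, 0.001]
contact_force: [-4.7, 2.7, 7.7]
gripper_width: 0.185
```

>>> apply_moves:
  moves: "1 0 0.006 0 0 0 0; 1 0 0.006 0 0 0 0; 1 0 0.006 0 0 0 0; 1 0 0.006 0 0 0 0"

```text
t: 50.57
eef_pos: [0.5644, -0.1407, 0.0741]
tool_rot: [-0.0, 1.0, -0.029, 0.001]
contact_force: [-5.3, 2.4, 8.1]
gripper_width: 0.186
```

>>> apply_moves:
  moves: "1 0 0.006 0 0 0 0; 1 0 0.006 0 0 0 0; 1 0 0.006 0 0 0 0"

```text
t: 50.82
eef_pos: [0.5643, -0.1428, 0.0741]
tool_rot: [-0.0, 1.0, -0.029, 0.001]
contact_force: [-4.4, 2.1, 8.3]
gripper_width: 0.187
```

>>> apply_moves:
  moves: "1 0 0.005 0 0 0 0; 1 0 0.005 0 0 0 0; 1 0 0.005 0 0 0 0"

```text
t: 51.07
eef_pos: [0.5642, -0.1444, 0.0741]
tool_rot: [-0.0, 1.0, -0.029, 0.001]
contact_force: [-5.2, 3.4, 7.2]
gripper_width: 0.186
```

>>> apply_moves:
  moves: "1 0 0.005 0 0 0 0; 1 0 0.005 0 0 0 0; 1 0 0.005 0 0 0 0"

```text
t: 51.32
eef_pos: [0.5641, -0.1462, 0.0741]
tool_rot: [-0.0, 1.0, -0.029, 0.001]
contact_force: [-5.1, 3.8, 7.3]
gripper_width: 0.18
```

Run:
```python
from h import *
o,M=st(); print(wr(o['eef_pos']))
for n in ['side','top']:
    d=imaging.read_camera(n); a=d['image'][80:240,230:430] if n=='side' else d['image'][170:270,310:450]
    cv2.imwrite(f'pics/{n}34.png',cv2.resize(a,None,fx=4 if n=='side' else 5.5,fy=4 if n=='side' else 5.5,interpolation=cv2.INTER_CUBIC)[:,:,::-1])
```

```text
t 51.3167 p [ 0.5641 -0.1462  0.0741] F [-5.1  3.8  7.3] w 0.18
[[0.998, -0.059, 0.003], [-0.059, -0.998, 0.001], [0.003, -0.001, -1.0]] q [ 0.53  0.57 -0.5   1.88  0.38  0.78 -0.23]
[0.06263274 0.00910176]
```

View pics/top34.png

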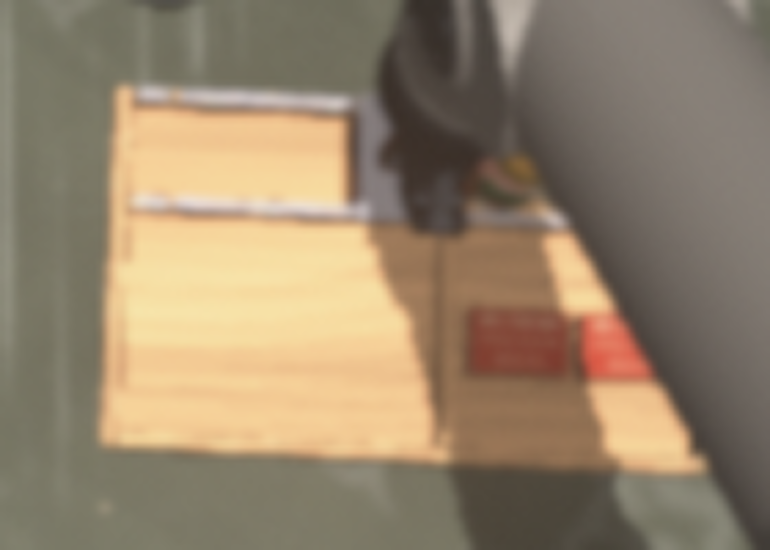

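>>> apply_moves:
  moves: "1 0 0.004 0 0 0 0; 1 0 0.004 0 0 0 0; 1 0 0.004 0 0 0 0"

```text
t: 51.67
eef_pos: [0.564, -0.1474, 0.0741]
tool_rot: [-0.0, 1.0, -0.029, 0.001]
contact_force: [-5.0, 4.3, 8.6]
gripper_width: 0.183
```

>>> apply_moves:
  moves: "1 0 0.004 0 0 0 0; 1 0 0.004 0 0 0 0; 1 0 0.004 0 0 0 0"

```text
t: 51.92
eef_pos: [0.564, -0.1476, 0.0741]
tool_rot: [-0.001, 1.0, -0.029, 0.001]
contact_force: [-5.7, 7.7, 7.9]
gripper_width: 0.187
```

>>> apply_moves:
  moves: "1 0 0.003 0 0 0 0; 1 0 0 0 0 0 0"

```text
t: 52.08
eef_pos: [0.564, -0.1476, 0.0741]
tool_rot: [-0.001, 1.0, -0.029, 0.001]
contact_force: [-4.2, 6.8, 8.4]
gripper_width: 0.18
```

Run:
```python
from h import *
o,M=st(); print(wr(o['eef_pos']))
d=imaging.read_camera('side'); cv2.imwrite('pics/s35.png',cv2.resize(d['image'][100:220,260:400],None,fx=5.5,fy=5.5,interpolation=cv2.INTER_CUBIC)[:,:,::-1])
```

```text
t 52.0833 p [ 0.564  -0.1476  0.0741] F [-4.2  6.8  8.4] w 0.18
[[0.998, -0.057, 0.003], [-0.057, -0.998, 0.003], [0.003, -0.003, -1.0]] q [ 0.54  0.57 -0.5   1.88  0.38  0.78 -0.23]
[0.06261913 0.00764195]
```

View pics/s35.png

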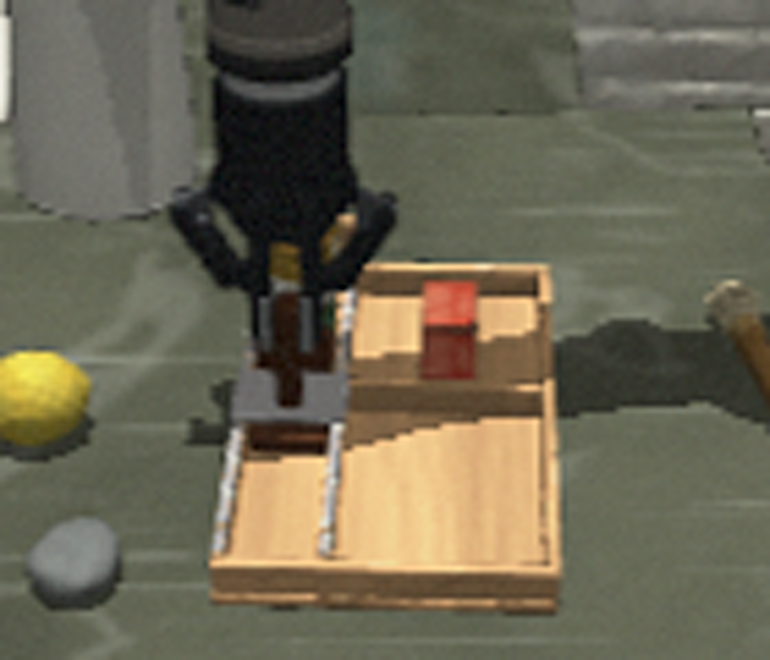

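>>> apply_moves:
  moves: "1 0 -0.012 0 0 0 0; 1 0 -0.012 0 0 0 0; 1 0 -0.012 0 0 0 0; 1 0 -0.012 0 0 0 0; 1 0 -0.012 0 0 0 0; 1 0 -0.012 0 0 0 0; 1 0 -0.012 0 0 0 0; 1 0 -0.01 0 0 0 0; 1 0 0 0 0 0 0; 1 0 0 0 0 0 0; 1 0 0 0 0 0 0"

```text
t: 53.05
eef_pos: [0.5644, -0.1398, 0.0741]
tool_rot: [0.001, 1.0, -0.03, 0.001]
contact_force: [-4.6, -0.9, 7.7]
gripper_width: 0.187
```

Run:
```python
from h import *
o,M=st(); print(wr(o['eef_pos']))
```

```text
t 53.05 p [ 0.5644 -0.1398  0.0741] F [-4.6 -0.9  7.7] w 0.187
[[0.998, -0.06, 0.003], [-0.06, -0.998, -0.001], [0.003, 0.001, -1.0]] q [ 0.52  0.57 -0.5   1.88  0.38  0.78 -0.25]
[0.0626143  0.01549743]
```

>>> apply_moves:
  moves: "1 0 -0.01 0 0 0 0; 1 0 -0.01 0 0 0 0; 1 0 0 0 0 0 0; 1 0 0 0 0 0 0; 1 0 0 0 0 0 0"

```text
t: 53.47
eef_pos: [0.5646, -0.1375, 0.0741]
tool_rot: [0.001, 1.0, -0.03, 0.001]
contact_force: [-3.7, -0.2, 7.5]
gripper_width: 0.184
```

>>> apply_moves:
  moves: "-1 0 0 0 0 0 0; -1 0 0 0 0 0 0; -1 0 0 0 0 0 0; -1 0 0 0 0 0 0; -1 0 0 0 0 0 0; -1 0 0 0 0 0 0; -1 0 0 -0.15 0 0 0; -1 0 0 -0.3 0 0 0; -1 0 0 -0.3 0 0 0; -1 0 0 -0.3 0 0 0; -1 0 0 -0.3 0 0 0; -1 0 0 -0.3 0 0 0"

```text
t: 54.47
eef_pos: [0.5644, -0.1369, 0.2734]
tool_rot: [0.0, 1.0, -0.029, 0.002]
contact_force: [0.2, 0.3, -0.2]
gripper_width: 1.002
```

Run:
```python
from h import *
plan([.47,.05,.33],YAW,-1)
```

```text
[6] -1 -0.146 -0.251 -0.079 0 -0.01 0; -1 -0.146 -0.251 -0.079 0 -0.01 0; -1 -0.146 -0.251 -0.079 0 -0.01 0; -1 -0.146 -0.251 -0.079 0 -0.01 0; -1 -0.146 -0.251 -0.079 0 -0.01 0; -1 -0.146 -0.251 -0.079 0 -0.01 0
```

>>> apply_moves:
  moves: "-1 -0.146 -0.251 -0.079 0 0 0; -1 -0.146 -0.251 -0.079 0 0 0; -1 -0.146 -0.251 -0.079 0 0 0; -1 -0.146 -0.251 -0.079 0 0 0; -1 -0.146 -0.251 -0.079 0 0 0; -1 -0.146 -0.251 -0.079 0 0 0; -1 0 0 0 0 0 0; -1 0 0 0 0 0 0; -1 0 0 0 0 0 0; -1 0 0 0 0 0 0"

```text
t: 55.3
eef_pos: [0.4704, 0.0483, 0.3275]
tool_rot: [0.0, 1.0, -0.031, 0.002]
contact_force: [-0.2, -0.4, -0.5]
gripper_width: 0.997
```

Run:
```python
from h import *
o,M=st()
d=imaging.read_camera('wrist'); save(d,'w40.png')
for n in ['side','top']:
    d=imaging.read_camera(n); V=view(d); a=d['image'][80:320,180:470] if n=='side' else d['image'][90:330,20:470]
    f=2.7 if n=='side' else 1.77
    cv2.imwrite(f'pics/{n}40.png',cv2.resize(a,None,fx=f,fy=f,interpolation=cv2.INTER_CUBIC)[:,:,::-1])
    for nm in ['jar_1','peg_a','matchbox_a','jam_jar','egg_cup_wood','pebble_grey','fence_face']:
        for r in nets.spot_point(d,nm)[:4]:
            if r['score']>.3: print(n,nm,round(r['score'],2),np.round(onz(d,V,r['location'],.033 if nm[0]=='f' else 0),3))
```

```text
t 55.3 p [0.4704 0.0483 0.3275] F [-0.2 -0.4 -0.5] w 0.997
[[0.998, -0.061, 0.004], [-0.061, -0.998, -0.001], [0.004, 0.0, -1.0]] q [ 0.45  0.11 -0.73  1.86  0.08  1.2  -0.37]
side jar_1 0.62 [ 0.545 -0.21   0.   ]
side peg_a 0.36 [0.661 0.444 0.   ]
side matchbox_a 0.63 [ 0.471 -0.229  0.   ]
side matchbox_a 0.48 [ 0.458 -0.281  0.   ]
side jam_jar 0.72 [0.663 0.446 0.   ]
side egg_cup_wood 0.63 [ 0.709  0.128 -0.   ]
side pebble_grey 0.76 [ 0.684 -0.028  0.   ]
side pebble_grey 0.57 [ 0.498 -0.161  0.   ]
side fence_face 0.8 [ 0.564 -0.16   0.033]
top jar_1 0.73 [ 0.554 -0.282  0.   ]
top jar_1 0.54 [ 0.563 -0.243  0.   ]
top jar_1 0.52 [ 0.546 -0.203  0.   ]
top matchbox_a 0.8 [ 0.449 -0.278  0.   ]
top matchbox_a 0.77 [ 0.458 -0.217  0.   ]
top jam_jar 0.94 [0.658 0.447 0.   ]
top egg_cup_wood 0.54 [0.717 0.135 0.   ]
top egg_cup_wood 0.38 [ 0.569 -0.153  0.   ]
top fence_face 0.9 [ 0.566 -0.178  0.033]
```

View pics/side40.png

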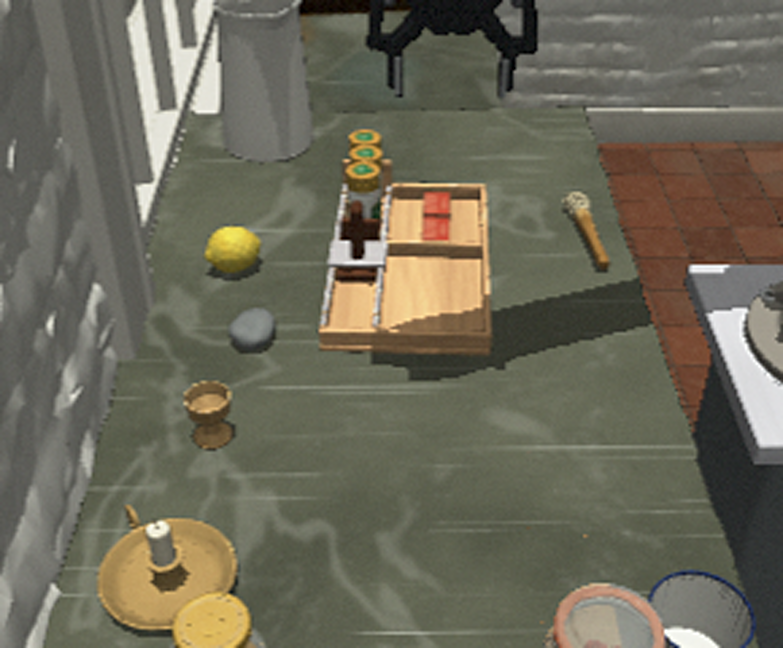

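View pics/w40.png

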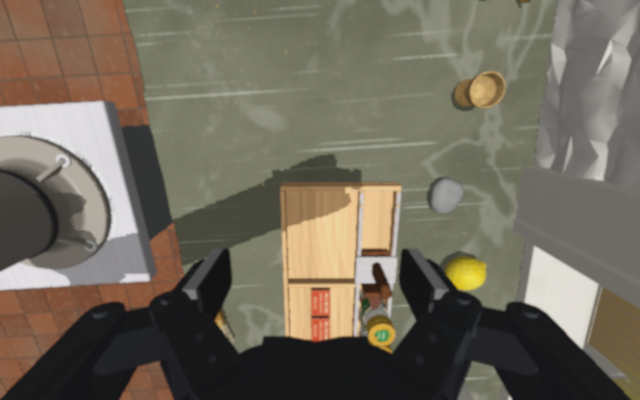

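View pics/top40.png

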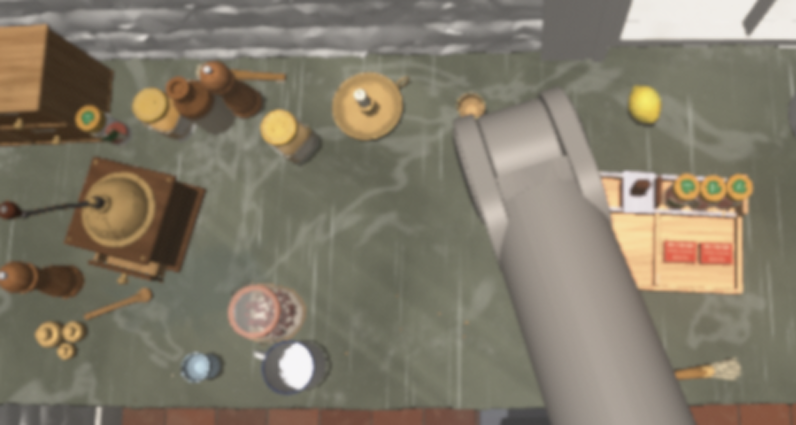

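```bash
python3 -c "
from station import bot
print(bot.hand_in())"
```

```text
the job is handed in; nothing more can be done
None
```

I handed the job in at about 55 s: the three jars within reach and both matchboxes are in the rack, and the stop is set.

- **Jars:** I slid the stop back about 86 mm, then stood the three jars upright in the rear lane.
- **Jar left out:** a fourth jar stands about 1.0 m from the base, beyond the 0.925 m reach, so I left it where it was.
- **Matchboxes:** both lie flat in the shorter bin. One had been knocked about 4 cm while I was working, so I measured its position again before picking it up.
- **Pegs:** I found none in any picture, so the longer bin is empty.
- **Stop:** I slid it slowly until it stopped advancing, with the wrist force rising from about 2–4 N to about 7 N. I then backed it off 10.1 mm by the wrist position and let go.

**Last checks:** the final side and top pictures show all three jars upright in a row between the stop and the end board, with both matchboxes in their bin. The jam jar, egg cup and pebble are where they were, within the measuring error of about 1 cm. The picture estimates of the stop's face disagreed by about 18 mm (side camera y = -0.160, top camera y = -0.178). I therefore relied on the wrist position for the 1 cm gap; the cameras could not confirm it.

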